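# Refill a coffee capsule tube, pack it with the pusher and shut it

## Robot

A 6-joint arm with a two-finger parallel gripper is mounted at the origin on a cart in front of the work surface, level with it; the furniture and walls round the work are solid. World frame = base frame: x ahead of the robot, y to its left, z up, the work surface at z = 0. Lengths are in m, angles in degrees, forces in N, time in s.
With the tool pointing down it reaches from about 0.375 to 0.9 m from the base axis. Payload 3.1 kg.
Tool frame: the origin (TCP) lies at the very end of the fingers, on their centre line; the grasp point (between the pads) lies 19 mm behind it; z points along the fingers, y is the line along which they close (so a half turn about z gives the same grasp; the last joint's range is limited). The gripper opens to 87 mm and grips with 3 to 60 N. Pads are 19 mm wide; open, the fingers measure 117 mm over their backs; the gripper's body (75 mm by 190 mm) begins 51 mm behind the grasp point.
Start: joints at [-87.233, 30.224, 82.088, -0, 67.689, -10.227], TCP at [0.141, -0.609, 0.223] pointing down, gripper open.
Joint ranges: [-176.69, 176.69], [-43.24, 126.21], [12.49, 139.97], [-82, 262], [0, 151.66], [-163.58, 163.58]. Speed limits (degrees/s): [159.86, 159.86, 180, 180, 180, 180].

## Interface

Orientations are given as a 3x3 rotation matrix whose columns are the frame's x, y, z axes.
In Python, from rig import readout, cams, bot gives the robot as it stands.
- The arm moves only by the shell command python3 -m inch 'ROWS'. ROWS is JSON, a list of rows, each a list of 5 numbers: the shift along the world's x, y, z in cm, then the turn about the world's z in degrees, then the finger opening in cm, from 0 to 8.7. In form: [[dx, dy, dz, twist, fingers], ...]. A call has 1 to 10 rows; each row is the pose to reach, as a shift and turn from the pose commanded when the call began; what a row does not reach only later rows make up. A row lasts 1/12 s, in which the tool goes at most 41.7 mm and 7.16 degrees, less where a joint would pass 70% of its speed; a pose out of reach is approached as far as the arm can. A call with a gripper value outside its range is refused whole. The fingers move at their own pace and stop on an object; the grip force is fixed at half the most. Time passes only in rows, so rows that repeat a pose let the fingers close. It gives the time, the measured TCP pose, the force, the opening and the grip force at its end, in the units of the state.
- readout.read_state(): the state, without advancing time (a new reading comes with each control period).
- cams.capture(name): name is "side" or "top" or "wrist"; returns a dict with "image" (480x640x3 uint8, blue, green, red), "intrinsics" (3x3 intrinsics, pixels), "k1" (the pictures are not rectified: a ray, as slopes to the right and down, at radius r is drawn at 1 + k1 r^2 times it, then the intrinsics apply), "xyz" and "rotation" of the camera in the world; the wrist camera has in their place "tool_from_camera" (4x4, takes a point from camera to tool coordinates, whose origin is the TCP and whose axes are the flange's). Camera axes: x right, y down, z forward; pixel columns grow to the right and rows downward; lengths in m; the calibration is good to about 2 mm. A picture is of the moment at which its call begins: read the wrist's pose just before it. There is no depth.
- bot.hand_in(): hands the job in; it is judged then, once.
The state is a dict: "time_s": time; "joint_positions": joint angles; "qvel": joint speeds; "tau": joint torques, N m; "position": TCP position; "tcp_rot": TCP orientation; "force": force on the tool from outside, world axes, zero at the start; "moment": the same for the moment, N m; "opening": opening from 0.0 (shut) to 1.0 (fully open); "grasp_force": force on a finger pad.
Only numpy, scipy, OpenCV 4.12 (cv2) and the standard library are available. Lean on these libraries where they do the work, as an engineer would, in place of code of your own. Each camera call takes 0.05 s, during which the arm holds its last target. There are 200 camera calls.

## Task

Refill the coffee capsule tube: slide its cover fully open, put in every capsule standing about, wide rim up, and press them down the tube with the pusher (never with the fingers) until they sit firmly one on the other at the very bottom. Then stand the pusher back upright in its dish and slide the cover fully shut, leaving the garlic bulb and the spice jar alone.

Things in the scene. Friction and masses are not known exactly. Their poses are not given: they have to be found in the camera images.
- station: Capsule tube, fixed to the worktop: clear upright tube on a round foot 100 mm across; a top plate carries two rails along x at y = +-40 mm, x = -45 to +134 mm, tops 142 mm high. Origin: centre of the foot's underside, on the tube axis; z up; x is the way the cover opens (away from the robot, yaw varies).
- tube_floor (a point): Centre of the tube's inner floor, 8 mm above the worktop; axes as station. Capsules stack on it, 40 mm each; room for three. Bear down on the stack with about 8 to 15 N at the end to seat it firmly.
- tube_mouth (a point): Centre of the tube's mouth, 134 mm above the worktop, inner radius 31 mm. Sprung pads all down the bore grip a capsule: one lowered in stops with its underside about 105 to 112 mm above the worktop, so about 14 mm stick out; it must be pressed down (roughly 3 to 7 N) and stays where it is left.
- cover (a joint): Sliding cover over the mouth, a plate 80 x 70 x 4 mm at 135 to 139 mm height with an upright fin; m; 0 = shut (covers the mouth), 0.085 = fully open, along station +x. Starts shut or partly open; slides with about 1.5 N friction and stays where it is left.
- cover_grip (a point): Top of the cover's fin, 163 mm above the worktop. The fin is 12 mm thick along station x (the sliding direction), 44 mm wide along y, 24 mm tall: pinch it across its 12 mm thickness. It moves with the cover.
- dish: Low white round dish, fixed, home of the pusher: outside 82 mm across, 14 mm high, inside about 64 to 72 mm across, inner floor 5 mm above its underside. Origin: centre of the underside. It stands front centre or to the right of the tube; wall cabinets hang to the right of that, 0.57 m up, from about 0.1 m beyond: lift only a little there.
- pusher: Pusher (tamper), 156 mm tall, 0.25 kg, standing in the dish: steel foot disc 44 mm across and 10 mm thick, steel shaft 16 mm across, steel collar 38 mm across at 98 to 104 mm, wooden handle 28 mm across at 104 to 150 mm, with a 32 mm cap on top. Origin: centre of the foot's underside; z up along the shaft.
- pusher_grip (a point): Middle of the pusher's handle, on its axis, 128 mm above its foot.
- capsule1: Coffee capsule, all three alike: plain aluminium cup 40 mm tall, 40 g, 46 mm across at its underside, widening to 55 mm at 8 mm height and 58 mm at the rim on top. Origin: centre of the underside; z up. Stands rim up on the worktop, in front or right of the tube. May be absent.
- capsule2: Coffee capsule, all three alike: plain aluminium cup 40 mm tall, 40 g, 46 mm across at its underside, widening to 55 mm at 8 mm height and 58 mm at the rim on top. Origin: centre of the underside; z up. Stands rim up on the worktop, in front or right of the tube. May be absent.
- capsule3: Coffee capsule, all three alike: plain aluminium cup 40 mm tall, 40 g, 46 mm across at its underside, widening to 55 mm at 8 mm height and 58 mm at the rim on top. Origin: centre of the underside; z up. Stands rim up on the worktop, in front or right of the tube. May be absent.
- bulb: Garlic bulb, about 60 mm, behind the work; leave it alone. Origin: underside.
- jar: Spice jar with black cap, 45 mm across, 108 mm tall, right of the work; leave it alone. Origin: centre of the underside.
There are look-alikes about, which are no part of the job. What is shaped like the capsule1 but orange is not meant.

How it is judged:
By the outcome, as a careful person would: the job done as asked, in the order asked, and still so for the second after the job is handed in, with the robot touching nothing.
Of capsule1, capsule2, capsule3 only 2 to 3 are there at a start; the rules pass over those that are not, and their reading is None.
At some moment in a run one of capsule1, capsule2, capsule3 may be knocked a few centimetres aside while the robot is not near it.
It also fails if it takes over 210 s, if anything falls off the work surface, if the arm or the gripper's body presses on something with over 40 N, if the wrist force passes 120 N, or if a joint passes its speed limit or range.

## Working session

There is one attempt and no reset: what is moved stays moved. The work goes in short steps, Python scripts to look and compute and a shell command to move; the robot and the scene stay as the last step left them, time stands still between calls to the robot, and variables do not carry over. Pictures are saved under pics/ and viewed, at most 14 in all, crops included, and the job is handed in when it is done.

```bash
ls; mkdir -p pics; cat > h.py <<'E'
import numpy as np, cv2
from rig import readout, cams, bot
def snap(name, fn=None):
    s=readout.read_state(); c=cams.capture(name)
    if name=='wrist':
        T=np.eye(4);T[:3,:3]=s['tcp_rot'];T[:3,3]=s['position'];T=T@np.array(c['tool_from_camera'])
        c['rotation']=T[:3,:3];c['xyz']=T[:3,3]
    if fn: cv2.imwrite('pics/'+fn,c['image'])
    return c
def ray(c,u,v):
    K=np.array(c['intrinsics']);d=np.array([c['k1'],0,0,0,0.])
    p=cv2.undistortPoints(np.array([[[u,v]]],float),K,d,None,None,None)[0,0] if 0 else cv2.undistortPoints(np.array([[[u,v]]],float),K,d)[0,0]
    r=np.array(c['rotation'])@np.array([p[0],p[1],1]);return np.array(c['xyz']),r
def plane(c,u,v,z):
    o,r=ray(c,u,v);return o+r*(z-o[2])/r[2]
def proj(c,P):
    R=np.array(c['rotation']);q=R.T@(np.array(P)-np.array(c['xyz']))
    a,_=cv2.projectPoints(q.reshape(1,1,3),np.zeros(3),np.zeros(3),np.array(c['intrinsics']),np.array([c['k1'],0,0,0,0.]))
    return a[0,0].round(1)
E
python3 - <<'E'
from h import *
for n in('side','top'):
    c=snap(n,n+'0.png');print(n,c['xyz'],np.array(c['rotation']).round(3).tolist(),c['k1'],c['intrinsics'])
s=readout.read_state();print(s['time_s'],s['position'],np.array(s['tcp_rot']).round(3).tolist(),s['opening'])
E
```

```text
pics
side [-0.58195447  0.28326249  0.84157106] [[-0.173, -0.537, 0.826], [-0.985, 0.079, -0.154], [0.017, -0.84, -0.542]] 0.0070587577710351105 [[516.0893325    0.         324.74530147]
 [  0.         516.0893325  240.30687341]
 [  0.           0.           1.        ]]
top [0.32817359 0.06932985 1.44950052] [[0.001, -0.991, 0.134], [-1.0, -0.002, -0.005], [0.006, -0.134, -0.991]] 0.036716099316425894 [[612.88284258   0.         313.59874944]
 [  0.         612.88284258 252.60741564]
 [  0.           0.           1.        ]]
0.1 [ 0.14052214 -0.6083334   0.22168287] [[0.974, 0.225, -0.0], [0.225, -0.974, 0.002], [0.0, -0.002, -1.0]] 1.001290169450721
```

View pics/side0.png

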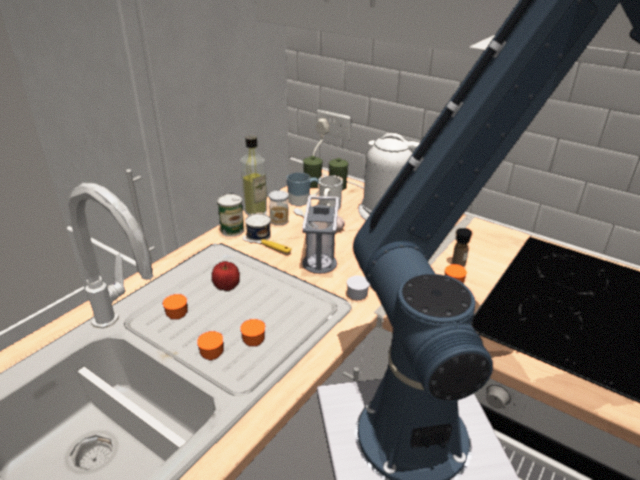

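View pics/top0.png

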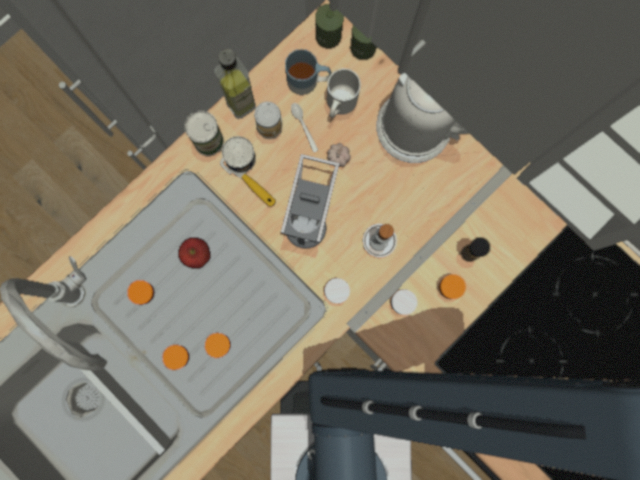

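The top view shows the station at about (308,215), the pusher in its dish at (381,238), and pale capsules at (337,291) and (404,302). Orange decoys lie around them, the jar is at (475,250) and the garlic at (338,155). The arm may be hiding a third capsule, so I'll measure with an enlarged crop.

```bash
python3 - <<'E'
from h import *
c=snap('top');im=c['image']
for n,u,v,z in [('cap',337,291,.04),('cap',404,302,.04),('dish',379,241,.01),('pushertop',385,231,.156),('orange',452,286,.04),('jar',480,246,.108)]:
    print(n,plane(c,u,v,z).round(3))
cr=im[130:330,250:500];cv2.imwrite('pics/crop.png',cv2.resize(cr,None,fx=3,fy=3,interpolation=cv2.INTER_CUBIC))
E
```

```text
cap [0.429 0.008 0.04 ]
cap [ 0.404 -0.146  0.04 ]
dish [ 0.551 -0.094  0.01 ]
pushertop [ 0.55  -0.09   0.156]
orange [ 0.441 -0.257  0.04 ]
jar [ 0.525 -0.306  0.108]
```

View pics/crop.png

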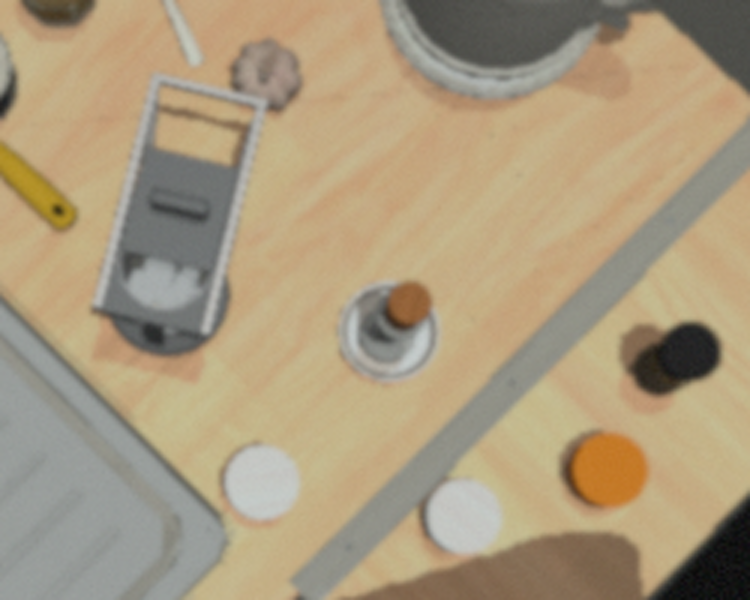

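The cover is partly open: the fin is at crop (180,203) and the mouth shows at (165,280). The rail corners are at crop (97,305), (208,330), (157,76) and (266,103).

```bash
python3 - <<'E'
from h import *
c=snap('top')
g=lambda u,v,z:plane(c,250+(u+.5)/3-.5,130+(v+.5)/3-.5,z)
nl,nr,fl,fr=[g(*p,.142)[:2] for p in[(97,305),(208,330),(157,76),(266,103)]]
print(nl,nr,fl,fr,np.linalg.norm(nl-nr),np.linalg.norm(fl-fr),np.linalg.norm(fl-nl))
d=(fl+fr-nl-nr)/2;yaw=np.degrees(np.arctan2(d[1],d[0]));L=np.linalg.norm(d);e=d/L
m=(nl+nr)/2;o=m+e*(.045+(L-.179)/2);print('yaw',yaw,L,'origin',o)
f=g(180,199,.163)[:2];print('fin',f,(f-o)@e)
f=g(168,352,.0)[:2];print('footnear',f,o-e*.05)
E
```

```text
[0.5509615 0.1306295] [0.53287027 0.05063721] [0.72107389 0.08794873] [0.70093485 0.00816658] 0.08201255278227755 0.08228470441198088 0.17538493068820832
yaw -14.133019870601021 0.17436629745671872 origin [0.58330708 0.08021124]
fin [0.62428678 0.07092276] 0.04200731216588725
footnear [0.53731609 0.08047209] [0.53482051 0.09241994]
```

```bash
python3 -m inch '[[3,6,4,0,8.7],[6,12,8,0,8.7],[9,16,8,0,8.7],[12,20,8,0,8.7],[15,24,8,0,8.7],[18,27,8,0,8.7],[20,30,8,0,8.7],[22,33,8,0,8.7],[24,36,8,0,8.7],[26,38,8,0,8.7]]'
```

```text
time_s: 1.03
position: [0.3641, -0.2743, 0.3015]
tcp_rot: [[0.975, 0.224, 0.0], [0.224, -0.975, -0.0], [0.0, 0.0, -1.0]]
force: [0.5, -1.1, 0.3]
opening: 0.996
grasp_force: 0.0
```

```bash
python3 -m inch '[[2,4,2,7,8.7],[4,7,4,14,8.7],[6,10,6,21,8.7],[8,13,7,28,8.7],[10,16,8,35,8.7],[12,19,8,42,8.7],[14,22,8,49,8.7],[16,25,8,56,8.7],[17,27,8,63,8.7],[17,29,8,63,8.7]]'
python3 - <<'E'
from h import *
c=snap('wrist','w1.png');s=readout.read_state();print(s['position'],s['joint_positions'],c['xyz'],c['rotation'].round(2).tolist())
snap('top','top1.png')
E
```

```text
time_s: 1.87
position: [0.5354, 0.0153, 0.3808]
tcp_rot: [[0.236, 0.972, 0.001], [0.972, -0.236, 0.0], [0.0, 0.001, -1.0]]
force: [0.2, -0.3, -0.1]
opening: 0.999
grasp_force: 0.0
[0.53387566 0.01868928 0.38081278] [-10.11258656  14.4116102   82.04524937   0.21486474  83.62367631
   3.61244311] [0.55399448 0.09486074 0.54337903] [[0.97, -0.23, -0.07], [-0.24, -0.93, -0.29], [0.0, 0.3, -0.96]]
```

View pics/w1.png

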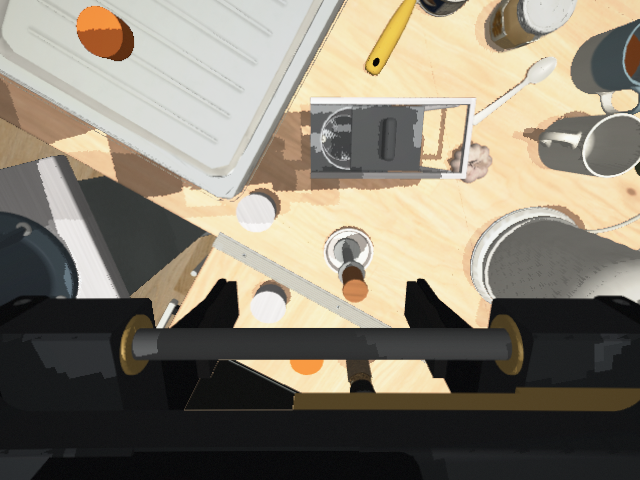

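View pics/top1.png

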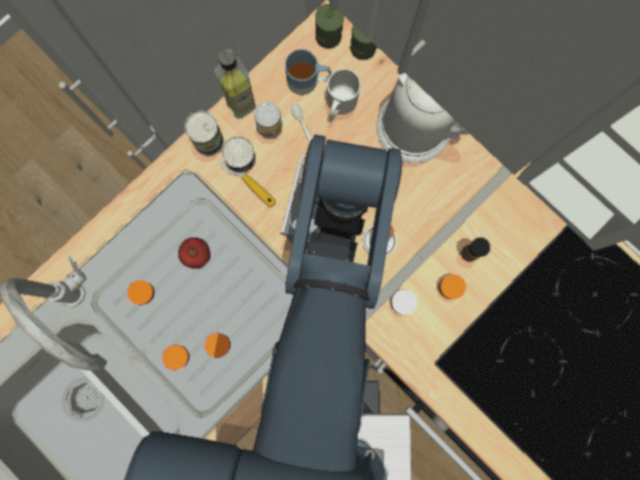

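The wrist picture shows the rails with corners near (312,98), (311,178), (474,97) and (468,180), the fin at (388,139), capsules at (256,211) and (269,305), and the dish at (349,250). The stretch of worktop the arm had been hiding is empty in top1, so there are two capsules.

```bash
python3 - <<'E'
from h import *
c=snap('wrist')
g=lambda u,v,z:plane(c,u,v,z)
nl,nr,fl,fr=[g(*p,.142)[:2] for p in[(312,98),(311,178),(474,97),(468,180)]]
print(nl,nr,fl,fr,np.linalg.norm(nl-nr),np.linalg.norm(fl-fr),np.linalg.norm(fl-nl))
d=(fl+fr-nl-nr)/2;yaw=np.degrees(np.arctan2(d[1],d[0]));L=np.linalg.norm(d);e=d/L
o=(nl+nr)/2+e*(.045+(L-.179)/2);print('yaw',yaw,L,'origin',o)
f=g(388,138,.163)[:2];print('fin',f,(f-o)@e)
im=c['image'];hsv=cv2.cvtColor(im,cv2.COLOR_BGR2HSV);print(hsv[211,256],hsv[305,269])
for n,u,v,z in[('c1',256,211,.038),('c2',269,305,.038),('dish',349,250,.012),('ptop',355,291,.156)]:print(n,g(u,v,z))
cv2.imwrite('pics/wc.png',cv2.resize(im[80:330,200:500],(750,625)[:2] and (720,600)))
E
```

```text
[0.55115108 0.13414869] [0.52898367 0.05149162] [0.7207238  0.09319424] [0.70448803 0.00595976] 0.08557794673963826 0.08873248312789576 0.17444820662326824
yaw -14.07015523385506 0.17787500910624576 origin [0.5831717  0.08201696]
fin [0.61968317 0.07499366] 0.03712351815546236
[ 15   4 233] [ 15   4 241]
c1 [0.43081894 0.01213614 0.038     ]
c2 [ 0.40572773 -0.14270132  0.038     ]
dish [ 0.55286638 -0.09031346  0.012     ]
ptop [ 0.54846079 -0.09383524  0.156     ]
```

View pics/wc.png

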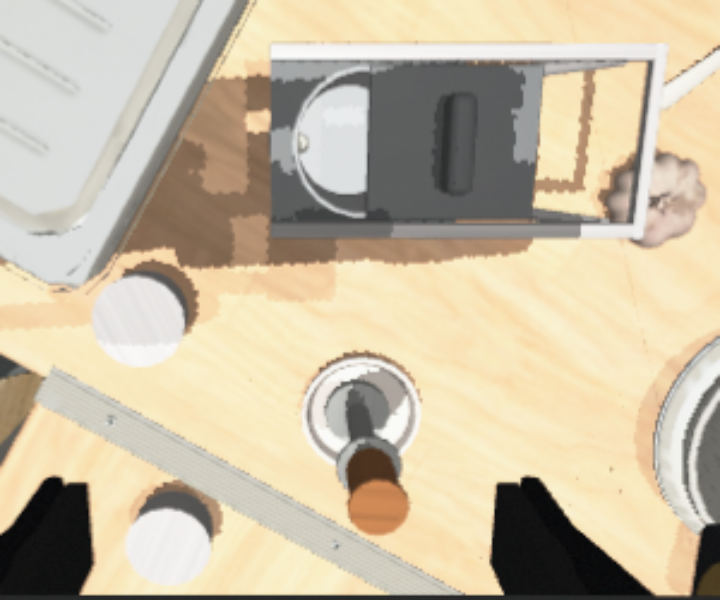

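```bash
python3 -m inch '[[3,2,-3,0,5],[6,4,-6,0,5],[8.8,5.4,-9,0,5],[8.8,5.4,-12,0,5],[8.8,5.4,-15,0,5],[8.8,5.4,-17,0,5],[8.8,5.4,-17,0,5],[8.8,5.4,-17,0,5]]'
python3 - <<'E'
from h import *
c=snap('wrist','w2.png');s=readout.read_state();print(s['time_s'],s['position'],s['tcp_rot'].round(3) if hasattr(s['tcp_rot'],'round') else s['tcp_rot'])
E
```

```text
time_s: 2.68
position: [0.621, 0.0664, 0.2103]
tcp_rot: [[0.243, 0.97, -0.003], [0.97, -0.243, -0.0], [-0.001, -0.003, -1.0]]
force: [-0.2, 0.3, 0.6]
opening: 0.586
grasp_force: 0.0
2.7333 [0.6223238  0.06645734 0.21216569] [[ 0.243  0.97   0.001]
 [ 0.97  -0.243 -0.   ]
 [-0.     0.001 -1.   ]]
```

View pics/w2.png

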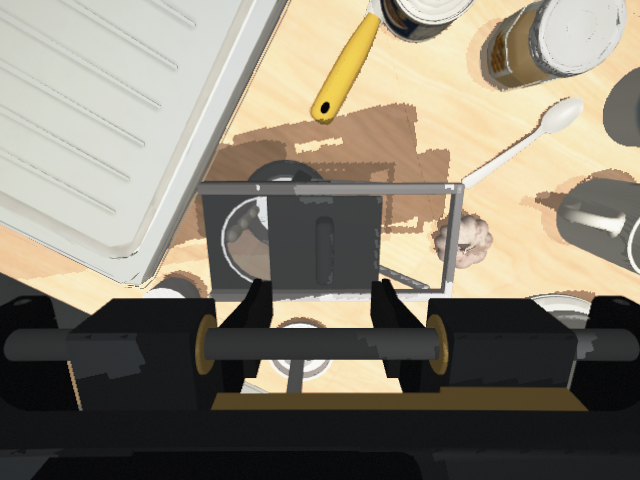

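The fin is at (325,250), midway between the fingers, which are centred near column 322.

```bash
python3 - <<'E'
from h import *
c=snap('wrist');s=readout.read_state()
f=plane(c,325,250,.163);print('fin',f,s['position'])
for p in[(203,190),(204,298),(463,185),(446,296)]:print(plane(c,*p,.142))
print(proj(c,s['position']))
E
```

```text
fin [0.62652013 0.07517895 0.163     ] [0.62296873 0.06660117 0.21322166]
[0.5553831  0.12985455 0.142     ]
[0.52857099 0.05351392 0.142     ]
[0.72623867 0.09038115 0.142     ]
[0.70368562 0.01111758 0.142     ]
[323.5 298.1]
```

```bash
python3 -m inch '[[0,0.6,-2,0,5],[0,0.6,-4,0,5],[0,0.6,-6,0,5],[0,0.6,-7,0,5],[0,0.6,-7,0,5],[0,0.6,-7,0,0],[0,0.6,-7,0,0],[0,0.6,-7,0,0],[0,0.6,-7,0,0],[0,0.6,-7,0,0]]'
python3 -m inch '[[0,0,0,0,0],[1,-0.25,0,0,0],[2,-0.5,0,0,0],[3,-0.75,0,0,0],[3.9,-1,0,0,0],[3.9,-1,0,0,0],[3.9,-1,0,0,0]]'
```

```text
time_s: 3.62
position: [0.6222, 0.0736, 0.1422]
tcp_rot: [[0.242, 0.97, 0.002], [0.97, -0.242, -0.0], [0.0, 0.002, -1.0]]
force: [0.7, -0.4, -0.1]
opening: 0.276
grasp_force: 0.0
time_s: 4.2
position: [0.6619, 0.0638, 0.1414]
tcp_rot: [[0.242, 0.97, 0.002], [0.97, -0.242, 0.0], [0.001, 0.002, -1.0]]
force: [1.8, 1.0, 0.7]
opening: 0.134
grasp_force: 30.0
```

Gripped. I'll keep going to the stop.

```bash
python3 -m inch '[[0.3,-0.08,0,0,0],[0.5,-0.13,0,0,0],[0.6,-0.15,0,0,0],[0.6,-0.15,0,0,0],[0.6,-0.15,0,0,0]]'
python3 -m inch '[[0.2,-0.05,0,0,0],[0.4,-0.1,0,0,0],[0.4,-0.1,0,0,0],[0.4,-0.1,0,0,0]]'
```

```text
time_s: 4.62
position: [0.6664, 0.0626, 0.1414]
tcp_rot: [[0.242, 0.97, -0.0], [0.97, -0.242, 0.001], [0.001, -0.0, -1.0]]
force: [0.0, 2.7, 2.4]
opening: 0.135
grasp_force: 30.0
time_s: 4.95
position: [0.6677, 0.0623, 0.1414]
tcp_rot: [[0.242, 0.97, -0.007], [0.97, -0.242, 0.002], [0.0, -0.007, -1.0]]
force: [-6.4, 5.7, 6.1]
opening: 0.135
grasp_force: 30.0
```

The cover has reached its stop, with about 6 N of reaction. That puts the tube axis at about (0.585, 0.082). I'll release, rise and look at the mouth.

```bash
python3 -m inch '[[-0.4,0.1,0,0,3],[-0.4,0.1,0,0,3],[-0.4,0.1,0,0,3],[-0.4,0.1,0.5,0,3],[-0.4,0.1,4,0,3],[-4,0,8,0,8],[-8,-2,11,0,8],[-12,-4,11,0,8],[-13,-5,11,0,8],[-13,-5,11,0,8]]'
python3 - <<'E'
from h import *
c=snap('wrist','w3.png');s=readout.read_state();print(s['time_s'],s['position'])
E
```

```text
time_s: 5.78
position: [0.535, 0.009, 0.2527]
tcp_rot: [[0.244, 0.97, -0.004], [0.97, -0.244, -0.002], [-0.003, -0.004, -1.0]]
force: [-1.0, 1.0, -0.1]
opening: 0.635
grasp_force: 0.0
5.8333 [0.53835883 0.00967663 0.25255895]
```

View pics/w3.png

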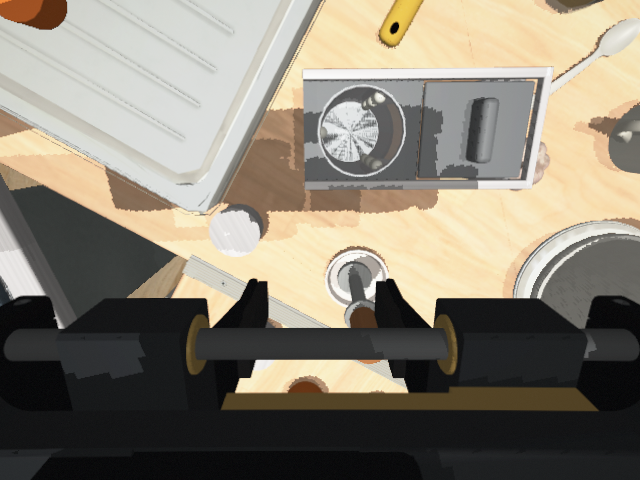

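The cover is fully open. The mouth ring spans columns 317–405 and rows 82–177, capsule 1 is at (236,230), and the dish at (357,276).

```bash
python3 - <<'E'
from h import *
c=snap('wrist');s=readout.read_state();print(s['position'])
L,R,T,B=[plane(c,*p,.134) for p in((317.5,130),(405.5,130),(361,82),(361,177))]
print('mouth',(L+R)/2,(T+B)/2,np.linalg.norm(L-R),np.linalg.norm(T-B))
im=c['image'];hsv=cv2.cvtColor(im,cv2.COLOR_BGR2HSV)
m=cv2.inRange(hsv,(0,0,195),(180,22,255))[195:270,200:275]
n,l,st,ce=cv2.connectedComponentsWithStats(m);i=1+st[1:,4].argmax();print(st[i],ce[i])
print('c1',plane(c,236,230,.04),plane(c,200+ce[i][0],195+ce[i][1],.04))
a,b,t,bo=[plane(c,*p,.014) for p in((326,276),(389,276),(357,247),(357,308))]
print('dish',(a+b)/2,(t+bo)/2,np.linalg.norm(a-b))
E
```

```text
[0.5405211  0.01012078 0.25237521]
mouth [0.58876203 0.08376001 0.134     ] [0.58817602 0.0828364  0.134     ] 0.06831799706403371 0.07015819963885866
[   6   17   51   47 1858] [30.57588805 39.6926803 ]
c1 [0.43904462 0.01147689 0.04      ] [0.43134553 0.00772307 0.04      ]
dish [ 0.56025287 -0.08863887  0.014     ] [ 0.5589567  -0.09163973  0.014     ] 0.07940576171500738
```

```bash
python3 -m inch '[[-4,0,-3,0,8.7],[-8,0,-6,0,8.7],[-11,0,-9,0,8.7],[-11,0,-12,0,8.7],[-11,0,-14,0,8.7],[-11,0,-14,0,8.7],[-11,0,-14,0,8.7]]'
python3 - <<'E'
from h import *
snap('top')
c=snap('wrist','w4.png');s=readout.read_state();print(s['time_s'],s['position'])
E
```

```text
time_s: 6.47
position: [0.432, 0.011, 0.1105]
tcp_rot: [[0.242, 0.97, -0.001], [0.97, -0.242, 0.0], [0.0, -0.001, -1.0]]
force: [0.7, 0.1, 0.0]
opening: 1.002
grasp_force: 0.0
6.5667 [0.43351318 0.01069266 0.11210554]
```

View pics/w4.png

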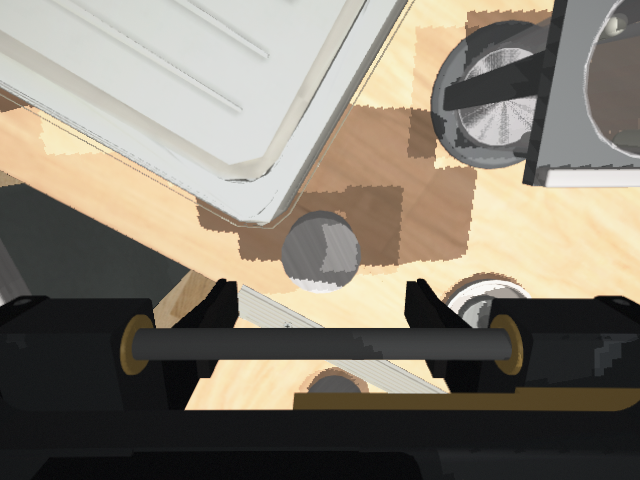

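The capsule's rim spans columns 282–359 and rows 211–293, so its centre is (320.5,252), between the fingers.

```bash
cat >> h.py <<'E'
def circ(c,l,r,t,b,z):
    L,R,T,B=[plane(c,*p,z) for p in((l,(t+b)/2),(r,(t+b)/2),((l+r)/2,t),((l+r)/2,b))]
    return ((L+R)/2).round(4),((T+B)/2).round(4),np.linalg.norm(L-R),np.linalg.norm(T-B)
E
python3 - <<'E'
from h import *
c=snap('wrist');s=readout.read_state();print(s['position']);print(circ(c,282,359.5,210.5,293,.04))
E
```

```text
[0.43340925 0.0106834  0.1124236 ]
(array([0.433 , 0.0112, 0.04  ]), array([0.4327, 0.01  , 0.04  ]), np.float64(0.055898010850223466), np.float64(0.06302753675734207))
```

```bash
python3 -m inch '[[0,0,-2.5,0,8.7],[0,0,-5,0,8.7],[0,0,-7,0,8.7],[0,0,-7.9,0,8.7],[0,0,-7.9,0,8.7],[0,0,-7.9,0,8.7],[0,0,-7.9,0,5],[0,0,-7.9,0,5],[0,0,-7.9,0,5],[0,0,-7.9,0,5]]'
python3 -m inch '[[0,0,0,0,5],[0,0,0,0,5],[0,0,0,0,5]]'
```

```text
time_s: 7.45
position: [0.4311, 0.011, 0.033]
tcp_rot: [[0.242, 0.97, 0.002], [0.97, -0.242, -0.0], [0.0, 0.002, -1.0]]
force: [0.2, 1.2, 0.4]
opening: 0.781
grasp_force: 0.0
time_s: 7.7
position: [0.4311, 0.011, 0.0327]
tcp_rot: [[0.242, 0.97, 0.001], [0.97, -0.242, -0.0], [0.0, 0.001, -1.0]]
force: [-0.1, 0.2, 5.1]
opening: 0.647
grasp_force: 30.0
```

```bash
python3 -m inch '[[0,0,2.5,0,5],[0,0,6,0,5],[0,0,9,0,5],[0,0,12,0,5],[0,0,15,0,5],[3,1.4,17,0,5],[6,2.8,18,0,5],[9,4.2,18,0,5],[12,5.6,18,0,5],[15.4,7.1,18,0,5]]'
python3 -m inch '[[0,0,0,0,5],[0,0,0,0,5]]'
python3 - <<'E'
from h import *
snap('top')
c=snap('wrist','w5.png');s=readout.read_state();print(s['time_s'],s['position'])
E
```

```text
time_s: 8.53
position: [0.5846, 0.0829, 0.2124]
tcp_rot: [[0.242, 0.97, -0.002], [0.97, -0.242, -0.0], [-0.001, -0.002, -1.0]]
force: [-0.3, 0.1, -0.3]
opening: 0.646
grasp_force: 30.0
time_s: 8.7
position: [0.5853, 0.0828, 0.2113]
tcp_rot: [[0.24, 0.971, -0.001], [0.971, -0.24, -0.0], [-0.0, -0.001, -1.0]]
force: [0.4, -0.6, -0.2]
opening: 0.643
grasp_force: 30.0
8.8 [0.58283279 0.08205192 0.21126555]
```

View pics/w5.png

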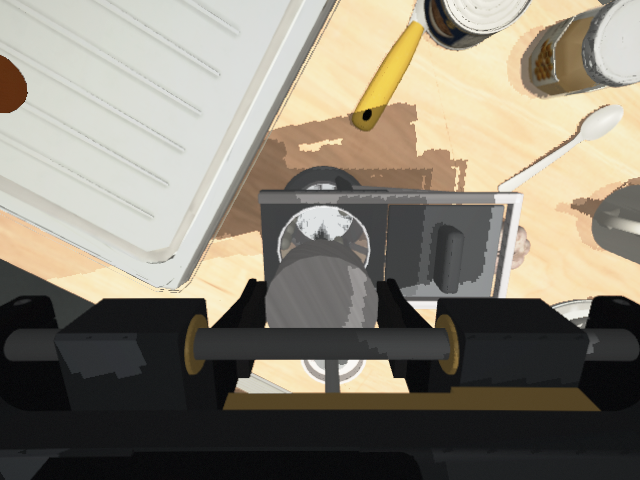

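The held capsule spans columns 264–378 with its top edge at row 255. The mouth ring spans columns 276–371 with its top at row 205.

```bash
python3 - <<'E'
from h import *
c=snap('wrist');s=readout.read_state();print(s['position'])
e=np.array([.970,-.243,0]);n=np.array([.243,.970,0])
for nm,l,r,mid,t,z,rad in(('mouth',276.5,370.5,248,205,.134,.034),('caps',264.5,378.5,300,255.5,.2188,.029)):
    L=plane(c,l,mid,z);R=plane(c,r,mid,z);T=plane(c,(l+r)/2,t,z);w=np.linalg.norm(L-R)
    print(nm,'x',(L+R)@e/2,'w',w,'y',T@n-rad,'ywith w',T@n-w/2)
print('tcp',s['position']@e,s['position']@n)
E
```

```text
[0.58267847 0.08185513 0.21153288]
mouth x 0.5462181558299378 w 0.06904571017626082 y 0.2206591150808442 ywith w 0.2201362599927138
caps x 0.5449661097714644 w 0.05677489499003727 y 0.21827813834571033 ywith w 0.21889069085069168
tcp 0.5453073193543498 0.22099034114008745
```

```bash
python3 -m inch '[[0.13,0.08,-1,0,5],[0.13,0.08,-2,0,5],[0.13,0.08,-3,0,5],[0.13,0.08,-4,0,5],[0.13,0.08,-5,0,5],[0.13,0.08,-5,0,5]]'
python3 -m inch '[[0,0,-0.5,0,5],[0,0,-0.9,0,5],[0,0,-0.9,0,5]]'
```

```text
time_s: 9.35
position: [0.5839, 0.0828, 0.1594]
tcp_rot: [[0.242, 0.97, -0.006], [0.97, -0.242, 0.0], [-0.001, -0.005, -1.0]]
force: [-0.5, -0.7, -0.9]
opening: 0.649
grasp_force: 30.0
time_s: 9.6
position: [0.5856, 0.0829, 0.1526]
tcp_rot: [[0.242, 0.97, -0.001], [0.97, -0.242, 0.0], [-0.0, -0.001, -1.0]]
force: [-0.1, 0.6, -0.7]
opening: 0.646
grasp_force: 30.0
```

```bash
python3 -m inch '[[0,0,-0.3,0,5],[0,0,-0.6,0,5],[0,0,-0.8,0,5],[0,0,-0.8,0,5],[0,0,-0.8,0,5]]'
```

```text
time_s: 10.02
position: [0.5857, 0.083, 0.1453]
tcp_rot: [[0.242, 0.97, -0.0], [0.97, -0.242, 0.0], [0.0, -0.0, -1.0]]
force: [-0.2, 0.4, -0.4]
opening: 0.649
grasp_force: 30.0
```

```bash
python3 -m inch '[[0,0,-0.2,0,5],[0,0,-0.35,0,5],[0,0,-0.35,0,5],[0,0,-0.35,0,5]]'
```

```text
time_s: 10.35
position: [0.5858, 0.083, 0.1417]
tcp_rot: [[0.242, 0.97, -0.0], [0.97, -0.242, 0.0], [0.0, -0.0, -1.0]]
force: [-0.6, 1.2, 0.1]
opening: 0.647
grasp_force: 30.0
```

```bash
python3 -m inch '[[0,0,0,0,7.3],[0,0,0,0,7.3],[0,0,0,0,7.3],[0,0,0.5,0,7.3],[0,0,4,0,7.3],[0,0,8,0,7.3],[-1,-4,11,0,7.3],[-2,-8,11,0,7.3],[-3.3,-12,11,0,7.3],[-3.3,-15,11,0,7.3]]'
python3 - <<'E'
from h import *
snap('top');snap('top')
c=snap('wrist','w6.png');s=readout.read_state();print(s['time_s'],s['position'])
E
```

```text
time_s: 11.18
position: [0.5514, -0.0684, 0.2534]
tcp_rot: [[0.241, 0.971, 0.001], [0.971, -0.241, -0.001], [-0.001, 0.001, -1.0]]
force: [1.0, -0.3, -0.8]
opening: 0.84
grasp_force: 0.0
11.3333 [ 0.55301304 -0.06995814  0.25248581]
```

View pics/w6.png

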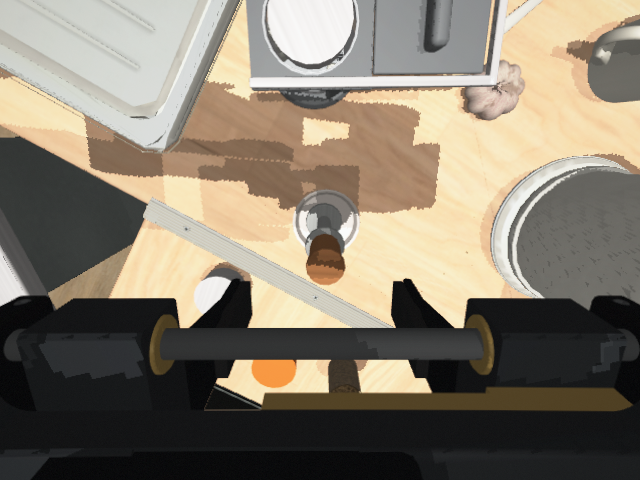

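The capsule sits level in the mouth at (311,25). The pusher's cap is at (325,267), and the dish spans columns 294–360 and rows 190–253.

```bash
python3 - <<'E'
from h import *
c=snap('wrist');s=readout.read_state();print(s['position'])
print('dish',circ(c,294,360,190,253.5,.014))
print('cap',circ(c,305.5,345,250,285,.161))
E
```

```text
[ 0.55293318 -0.06822348  0.25218983]
dish (array([ 0.5548, -0.0904,  0.014 ]), array([ 0.5545, -0.0915,  0.014 ]), np.float64(0.07920108303807269), np.float64(0.07852977299030217))
cap (array([ 0.5508, -0.0897,  0.161 ]), array([ 0.5508, -0.0899,  0.161 ]), np.float64(0.03129536244411109), np.float64(0.029766851062784774))
```

```bash
python3 -m inch '[[0,-1.1,-1,0,7],[-0.1,-2.2,-3,0,7],[-0.1,-2.2,-6,0,7],[-0.1,-2.2,-9,0,7],[-0.1,-2.2,-12,0,7],[-0.1,-2.2,-13.7,0,7],[-0.1,-2.2,-13.7,0,7],[-0.1,-2.2,-13.7,0,7],[-0.1,-2.2,-13.7,0,2],[-0.1,-2.2,-13.7,0,2]]'
python3 -m inch '[[0,0,0,0,2],[0,0,0,0,2],[0,0,0,0,2],[0,0,0,0,2],[0,0,0,0,2],[0,0,0,0,2]]'
```

```text
time_s: 12.22
position: [0.5532, -0.0891, 0.1162]
tcp_rot: [[0.241, 0.971, 0.003], [0.971, -0.241, -0.001], [-0.0, 0.003, -1.0]]
force: [-0.4, -0.5, 0.1]
opening: 0.719
grasp_force: 0.0
time_s: 12.72
position: [0.5523, -0.0893, 0.1151]
tcp_rot: [[0.242, 0.97, 0.001], [0.97, -0.242, -0.0], [-0.0, 0.001, -1.0]]
force: [0.7, -0.9, 2.2]
opening: 0.349
grasp_force: 30.0
```

```bash
python3 -m inch '[[0,0,1.5,0,2],[0,0,3.5,0,2],[0.3,1,6,0,2],[0.7,3,9,0,2],[1,5,12,0,2],[1.5,7,15,0,2],[2,10,17,0,2],[2.6,13,17,0,2],[3.1,16,17,0,2],[3.3,17.2,17,0,2]]'
python3 -m inch '[[0,0,0,0,2],[0,0,0,0,2],[0,0,0,0,2]]'
python3 - <<'E'
from h import *
snap('top')
c=snap('wrist','w7.png');s=readout.read_state();print(s['time_s'],s['position'])
E
```

```text
time_s: 13.55
position: [0.5845, 0.0867, 0.2846]
tcp_rot: [[0.24, 0.971, -0.0], [0.971, -0.24, 0.003], [0.002, -0.001, -1.0]]
force: [0.1, 0.9, -3.3]
opening: 0.351
grasp_force: 30.0
time_s: 13.8
position: [0.5843, 0.0818, 0.2839]
tcp_rot: [[0.242, 0.97, -0.002], [0.97, -0.242, -0.001], [-0.002, -0.002, -1.0]]
force: [-0.2, -0.8, -1.6]
opening: 0.349
grasp_force: 30.0
13.9 [0.58465212 0.08153781 0.28425895]
```

View pics/w7.png

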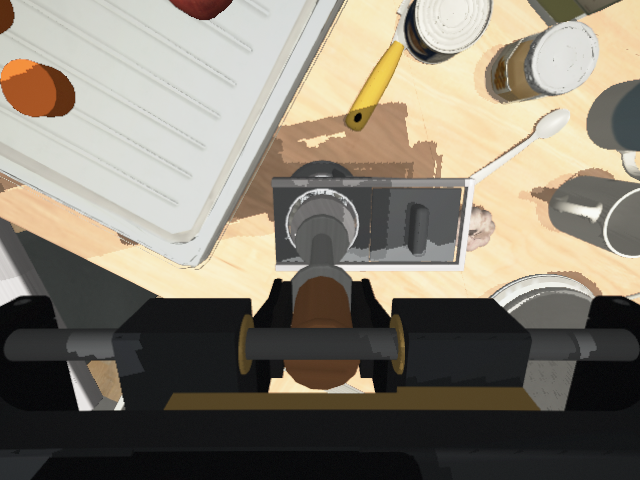

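The pusher hangs upright, with its foot at about (320,222) over the mouth at (322,226). I'll lower it in steps and watch the force.

```bash
python3 -m inch '[[0,0.1,-1,0,2],[0,0.1,-2,0,2],[0,0.1,-2.8,0,2],[0,0.1,-3.5,0,2],[0,0.1,-4.2,0,2],[0,0.1,-4.9,0,2]]'
python3 -m inch '[[0,0,-0.7,0,2],[0,0,-1.4,0,2],[0,0,-2.1,0,2],[0,0,-2.8,0,2]]'
```

```text
time_s: 14.4
position: [0.5851, 0.0838, 0.2353]
tcp_rot: [[0.242, 0.97, 0.0], [0.97, -0.242, -0.0], [0.0, 0.0, -1.0]]
force: [-1.0, -0.1, 1.1]
opening: 0.346
grasp_force: 30.0
time_s: 14.73
position: [0.5853, 0.084, 0.2077]
tcp_rot: [[0.242, 0.97, 0.001], [0.97, -0.242, -0.0], [0.0, 0.001, -1.0]]
force: [0.1, 0.2, 0.7]
opening: 0.352
grasp_force: 30.0
```

```bash
python3 -m inch '[[0,0,-0.7,0,2],[0,0,-1.4,0,2],[0,0,-2.1,0,2],[0,0,-2.8,0,2],[0,0,-3.5,0,2],[0,0,-4.1,0,2],[0,0,-4.5,0,2],[0,0,-4.5,0,2]]'
python3 -m inch '[[0,0,-0.3,0,2],[0,0,-0.6,0,2],[0,0,-0.6,0,2]]'
```

```text
time_s: 15.4
position: [0.5841, 0.0839, 0.1612]
tcp_rot: [[0.242, 0.97, -0.002], [0.97, -0.242, 0.0], [-0.001, -0.002, -1.0]]
force: [0.2, -0.6, -2.6]
opening: 0.348
grasp_force: 30.0
time_s: 15.65
position: [0.5856, 0.0838, 0.1581]
tcp_rot: [[0.242, 0.97, 0.002], [0.97, -0.242, -0.0], [0.0, 0.002, -1.0]]
force: [-3.1, -0.2, 6.3]
opening: 0.348
grasp_force: 30.0
```

Seated: about 9 N at exactly the expected depth. Now I'll take the pusher back to its dish.

```bash
python3 -m inch '[[0,0,1,0,2],[0,0,4,0,2],[0,0,7,0,2],[0,0,10,0,2],[0,0,13,0,2],[-1,-4,13,0,2],[-1.8,-8,12,0,2],[-2.6,-12,9,0,2],[-3.2,-16,5,0,2],[-3.2,-17.4,2,0,2]]'
python3 -m inch '[[0,0,0,0,2],[0,0,0,0,2],[0,0,0,0,2]]'
python3 - <<'E'
from h import *
c=snap('wrist','w8.png');s=readout.read_state();print(s['time_s'],s['position'],s['force'])
E
```

```text
time_s: 16.48
position: [0.5542, -0.0844, 0.1902]
tcp_rot: [[0.243, 0.97, 0.005], [0.97, -0.243, -0.002], [-0.001, 0.005, -1.0]]
force: [1.3, 0.3, -3.0]
opening: 0.347
grasp_force: 30.0
time_s: 16.73
position: [0.5541, -0.0815, 0.1894]
tcp_rot: [[0.243, 0.97, 0.001], [0.97, -0.243, 0.001], [0.001, 0.001, -1.0]]
force: [0.8, 0.8, -2.5]
opening: 0.354
grasp_force: 30.0
16.7833 [ 0.55471094 -0.08133242  0.19015489] [ 0.21055476  0.22246037 -2.47249609]
```

View pics/w8.png

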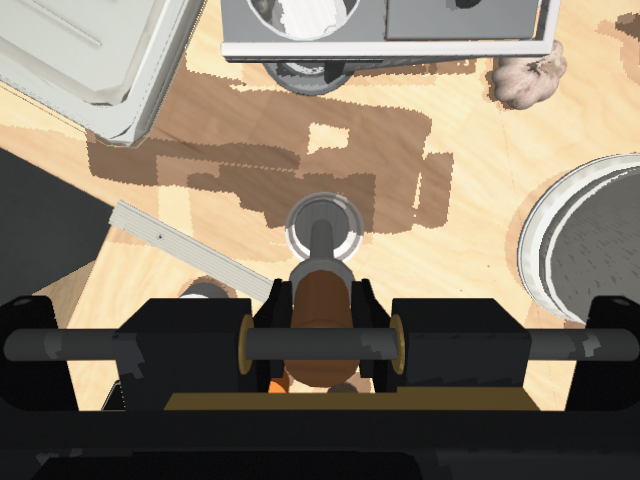

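The pusher is upright above the dish, which is at (323,230).

```bash
python3 -m inch '[[0,-0.9,-1,0,2],[0,-0.9,-2.5,0,2],[0,-0.9,-4,0,2],[0,-0.9,-5.5,0,2],[0,-0.9,-6.6,0,2],[0,-0.9,-7,0,2],[0,-0.9,-7.2,0,2],[0,-0.9,-7.2,0,2]]'
python3 -m inch '[[0,0,-0.2,0,2],[0,0,-0.35,0,2],[0,0,-0.35,0,2]]'
```

```text
time_s: 17.45
position: [0.554, -0.0907, 0.1172]
tcp_rot: [[0.241, 0.97, 0.0], [0.97, -0.241, -0.0], [-0.0, 0.001, -1.0]]
force: [0.3, -0.4, -3.0]
opening: 0.347
grasp_force: 30.0
time_s: 17.7
position: [0.5555, -0.0913, 0.116]
tcp_rot: [[0.242, 0.97, 0.005], [0.97, -0.242, -0.001], [-0.0, 0.005, -1.0]]
force: [-0.5, 0.3, 5.6]
opening: 0.352
grasp_force: 30.0
```

```bash
python3 -m inch '[[0,0,-0.1,0,6],[0,0,-0.1,0,6],[0,0,0,0,6],[0,0,0,0,6],[0,0,1.5,0,6],[0,0,5,0,6.5],[0,0,9,0,8.7],[-4,-1.3,11,0,8.7],[-8,-2.7,11,0,8.7],[-11,-4,8,0,8.7]]'
python3 -m inch '[[-2,-0.8,-2,0,8.7],[-4,-1.3,-5,0,8.7],[-4,-1.3,-7,0,8.7],[-4,-1.3,-7,0,8.7],[-4,-1.3,-7,0,8.7],[-4,-1.3,-7,0,8.7]]'
python3 - <<'E'
from h import *
snap('top')
c=snap('wrist','w9.png');s=readout.read_state();print(s['time_s'],s['position'],s['force'])
E
```

```text
time_s: 18.53
position: [0.4506, -0.1308, 0.2025]
tcp_rot: [[0.24, 0.971, 0.012], [0.971, -0.24, -0.007], [-0.004, 0.013, -1.0]]
force: [0.5, -1.0, -1.1]
opening: 0.95
grasp_force: 0.0
time_s: 19.03
position: [0.4098, -0.1426, 0.1284]
tcp_rot: [[0.242, 0.97, 0.002], [0.97, -0.242, -0.001], [-0.001, 0.002, -1.0]]
force: [0.8, 0.1, -0.2]
opening: 0.997
grasp_force: 0.0
19.1333 [ 0.41004241 -0.14250081  0.12875732] [-0.08181267  0.06650709 -0.06211658]
```

View pics/w9.png

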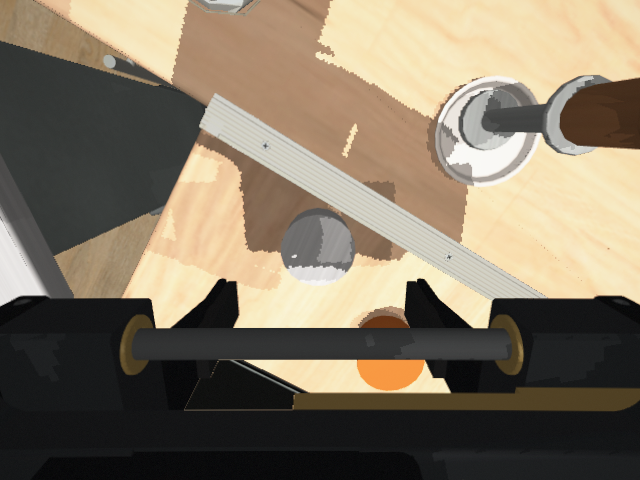

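The pusher stands in its dish at (487,125). Capsule 2's rim spans columns 281–354 and rows 207–286. The orange decoy at (390,355) is clear of the fingers.

```bash
python3 - <<'E'
from h import *
c=snap('wrist');s=readout.read_state();print(s['position'])
r=circ(c,281,354.5,207.5,286,.04);print(r)
e=np.array([.970,-.243,0]);n=np.array([.243,.970,0]);d=r[1]-s['position'];print(d@e,d@n)
print('orange',circ(c,357,424,320,391,.04))
E
```

```text
[ 0.40985619 -0.14233481  0.12870127]
(array([ 0.4069, -0.1432,  0.04  ]), array([ 0.4066, -0.1443,  0.04  ]), np.float64(0.05651542141450151), np.float64(0.06366675385871085))
-0.002680965289350003 -0.0026974845980410377
orange (array([ 0.4431, -0.2529,  0.04  ]), array([ 0.4429, -0.2541,  0.04  ]), np.float64(0.057070050372649714), np.float64(0.07069999624131008))
```

```bash
python3 -m inch '[[-0.3,-0.1,-2.5,0,8.7],[-0.3,-0.1,-5,0,8.7],[-0.3,-0.1,-7.5,0,8.7],[-0.3,-0.1,-9.2,0,8.7],[-0.3,-0.1,-9.6,0,8.7],[-0.3,-0.1,-9.6,0,8.7],[-0.3,-0.1,-9.6,0,8.7],[-0.3,-0.1,-9.6,0,5],[-0.3,-0.1,-9.6,0,5],[-0.3,-0.1,-9.6,0,5]]'
python3 -m inch '[[0,0,0,0,5],[0,0,0,0,5],[0,0,0,0,5],[0,0,0,0,5]]'
```

```text
time_s: 20.02
position: [0.406, -0.1432, 0.0325]
tcp_rot: [[0.242, 0.97, 0.002], [0.97, -0.242, -0.001], [-0.001, 0.002, -1.0]]
force: [0.3, -0.4, -0.3]
opening: 0.851
grasp_force: 0.0
time_s: 20.35
position: [0.4057, -0.1431, 0.0319]
tcp_rot: [[0.242, 0.97, 0.001], [0.97, -0.242, -0.001], [-0.0, 0.001, -1.0]]
force: [0.4, -0.4, 5.4]
opening: 0.646
grasp_force: 30.0
```

```bash
python3 -m inch '[[0,0,3,0,5],[0,0,7,0,5],[0,0,11,0,5],[0,0,15,0,5],[2,2.5,18,0,5],[4,5,18,0,5],[6,7.5,18,0,5],[8,10,18,0,5],[10,12.5,18,0,5],[12,15,18,0,5]]'
python3 -m inch '[[2,2.5,0,0,5],[4,5,0,0,5],[6,7.6,0,0,5],[6,7.6,0,0,5],[6,7.6,0,0,5],[6,7.6,0,0,5]]'
python3 - <<'E'
from h import *
snap('top')
c=snap('wrist','w10.png');s=readout.read_state();print(s['time_s'],s['position'],s['force'])
E
```

```text
time_s: 21.18
position: [0.5255, 0.0086, 0.2114]
tcp_rot: [[0.242, 0.97, -0.001], [0.97, -0.242, 0.0], [-0.0, -0.001, -1.0]]
force: [0.3, -0.5, 0.4]
opening: 0.646
grasp_force: 30.0
time_s: 21.68
position: [0.5841, 0.083, 0.2108]
tcp_rot: [[0.241, 0.97, -0.003], [0.97, -0.241, -0.0], [-0.001, -0.003, -1.0]]
force: [-0.6, 0.5, 0.2]
opening: 0.643
grasp_force: 30.0
21.7833 [0.58412822 0.08223105 0.2111734 ] [ 0.56596828 -0.89159554 -0.29519939]
```

View pics/w10.png

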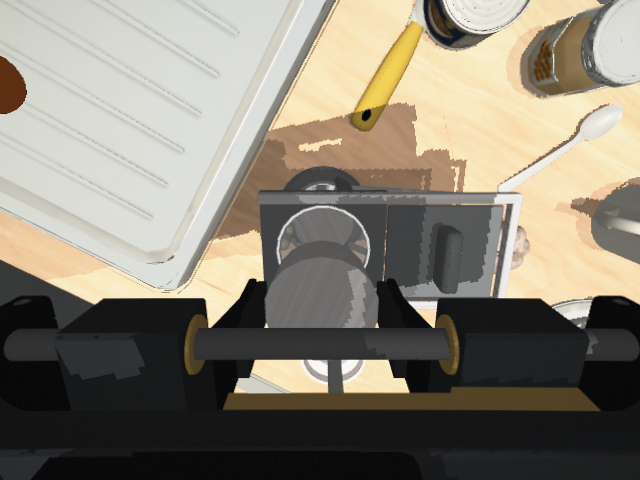

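This capsule sits further forward in the pads: its top edge is at row 240, where the first one was at 255. I'll work out the offset.

```bash
python3 - <<'E'
from h import *
c=snap('wrist');s=readout.read_state();print(s['position'])
e=np.array([.970,-.243,0]);n=np.array([.243,.970,0])
for nm,l,r,mid,t,z,rad in(('mouth',276.5,370.5,248,205,.134,.034),('caps',264.5,378.5,297,240,.2192,.029),('caps1',264.5,378.5,300,255.5,.2192,.029)):
    L=plane(c,l,mid,z);R=plane(c,r,mid,z);T=plane(c,(l+r)/2,t,z)
    print(nm,'x',(L+R)@e/2,'y',T@n-rad)
print('tcp',s['position']@e,s['position']@n)
im=c['image'];cv2.imwrite('pics/w10c.png',cv2.resize(im[180:330,230:410],None,fx=4,fy=4))
E
```

```text
[0.58433861 0.08211004 0.21136593]
mouth x 0.5475783658002371 y 0.22118073149642906
caps x 0.5461791909010109 y 0.2266732898587707
caps1 x 0.5461793408740462 y 0.21893961228808984
tcp 0.5468557158733939 0.22164102388677906
```

View pics/w10c.png

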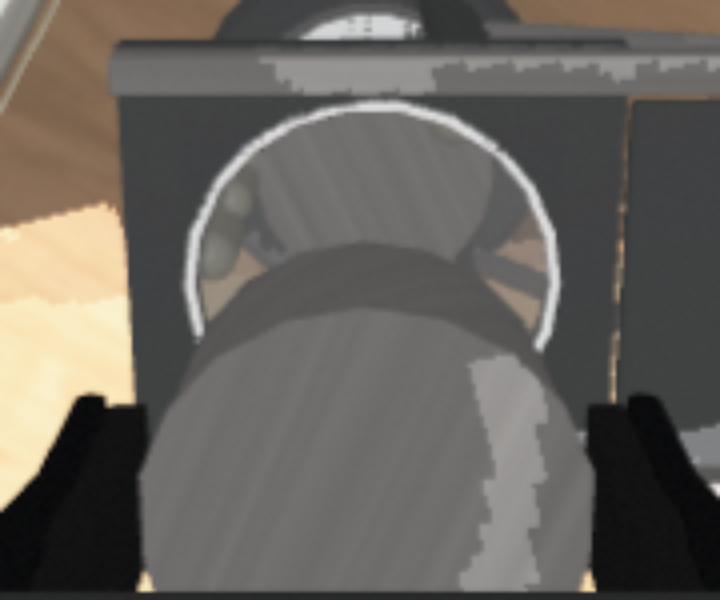

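In the crop the rim's edge is at crop row 308, which is image row 257. Row 240 is the lower body, so this matches the first capsule. A check with the lower edge:

```bash
python3 - <<'E'
from h import *
c=snap('wrist');s=readout.read_state()
n=np.array([.243,.970,0])
for t,z,r in((240.5,.187,.0275),(240.5,.179,.023),(257,.2192,.029)): print(plane(c,321,t,z)@n-r)
print(s['position']@n)
E
```

```text
0.2177803059213833
0.21979157149390993
0.21803979532525494
0.22168081195782974
```

```bash
python3 -m inch '[[0.12,0.17,-1,0,5],[0.12,0.17,-2,0,5],[0.12,0.17,-3,0,5],[0.12,0.17,-4,0,5],[0.12,0.17,-5,0,5],[0.12,0.17,-5.5,0,5],[0.12,0.17,-5.9,0,5]]'
python3 -m inch '[[0,0,-0.3,0,5],[0,0,-0.6,0,5],[0,0,-0.9,0,5],[0,0,-1.05,0,5],[0,0,-1.05,0,5],[0,0,-1.05,0,5]]'
```

```text
time_s: 22.47
position: [0.5859, 0.0849, 0.1511]
tcp_rot: [[0.242, 0.97, -0.002], [0.97, -0.242, 0.0], [-0.0, -0.002, -1.0]]
force: [-0.4, 0.3, -0.6]
opening: 0.647
grasp_force: 30.0
time_s: 22.97
position: [0.5861, 0.0849, 0.142]
tcp_rot: [[0.242, 0.97, -0.001], [0.97, -0.242, 0.0], [-0.0, -0.001, -1.0]]
force: [-0.2, -0.6, -0.4]
opening: 0.65
grasp_force: 30.0
```

```bash
python3 -m inch '[[0,0,0,0,7.3],[0,0,0,0,7.3],[0,0,0,0,7.3],[0,0,0.5,0,7.3],[0,0,4,0,7.3],[0,0,8,0,7.3],[-1,-4,11,0,7.3],[-2,-8,11,0,7.3],[-3,-12,11,0,7.3],[-3.1,-15.5,11,0,7.3]]'
python3 -m inch '[[0,0,0,0,7.3],[0,0,0,0,7.3],[0,0,0,0,7.3]]'
python3 - <<'E'
from h import *
c=snap('wrist','w11.png');s=readout.read_state();print(s['time_s'],s['position'],s['force'])
hsv=cv2.cvtColor(c['image'],cv2.COLOR_BGR2HSV)[225:296,280:370]
m=cv2.inRange(hsv,(5,90,40),(18,255,255));n,l,st,ce=cv2.connectedComponentsWithStats(m);i=1+st[1:,4].argmax();print(st[i],ce[i])
x,y,w,h,_=st[i];b=225+y+h
R=(plane(c,280+x+w,b-17,.161)-plane(c,280+x,b-17,.161));print(np.linalg.norm(R),plane(c,280+x+w/2,b-17,.161))
cr=c['image'];print(cr[10:50,300:330].mean((0,1)))
E
```

```text
time_s: 23.8
position: [0.5546, -0.0708, 0.254]
tcp_rot: [[0.24, 0.971, 0.002], [0.971, -0.24, -0.001], [-0.0, 0.002, -1.0]]
force: [0.7, -0.3, 0.2]
opening: 0.832
grasp_force: 0.0
time_s: 24.05
position: [0.5556, -0.0699, 0.2524]
tcp_rot: [[0.243, 0.97, 0.0], [0.97, -0.243, 0.001], [0.001, 0.0, -1.0]]
force: [-0.3, 0.4, 0.4]
opening: 0.839
grasp_force: 0.0
24.1 [ 0.55560173 -0.06913401  0.25221145] [-0.23809536  0.57828906 -0.70341565]
[  27    4   41   51 1541] [46.88384166 30.70863076]
0.032332363017206704 [ 0.55609337 -0.08614601  0.161     ]
[243.01416667 244.06583333 245.5425    ]
```

View pics/w11.png

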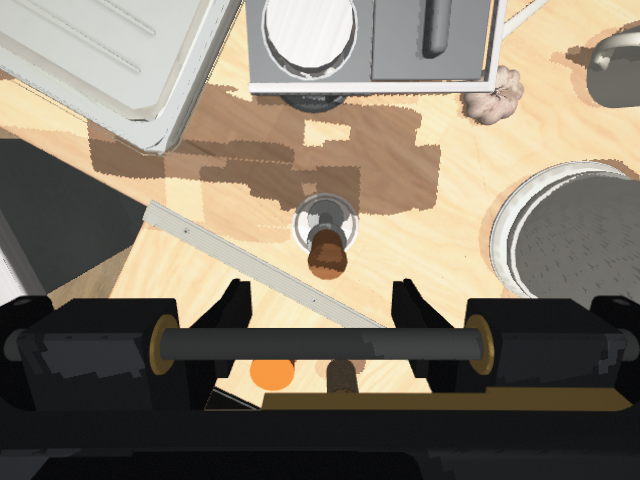

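The second capsule sits level in the mouth, and the pusher stands in its dish with its cap at (327,262). I've now viewed 17 pictures, over the limit of 14. I'll view no more and go on by numbers only.

```bash
python3 -m inch '[[0,-1.1,-1,0,7],[-0.05,-2.1,-3,0,7],[-0.05,-2.1,-6,0,7],[-0.05,-2.1,-9,0,7],[-0.05,-2.1,-12,0,7],[-0.05,-2.1,-13.6,0,7],[-0.05,-2.1,-13.6,0,7],[-0.05,-2.1,-13.6,0,7],[-0.05,-2.1,-13.6,0,2],[-0.05,-2.1,-13.6,0,2]]'
python3 -m inch '[[0,0,0,0,2],[0,0,0,0,2],[0,0,0,0,2],[0,0,0,0,2],[0,0,0,0,2],[0,0,0,0,2]]'
```

```text
time_s: 24.93
position: [0.5564, -0.0911, 0.1175]
tcp_rot: [[0.241, 0.97, 0.003], [0.97, -0.241, -0.001], [-0.0, 0.003, -1.0]]
force: [-0.2, -0.6, -0.4]
opening: 0.724
grasp_force: 0.0
time_s: 25.43
position: [0.5552, -0.0911, 0.1164]
tcp_rot: [[0.242, 0.97, 0.0], [0.97, -0.242, -0.0], [-0.0, 0.0, -1.0]]
force: [0.4, -0.1, 1.8]
opening: 0.349
grasp_force: 30.0
```

```bash
python3 -m inch '[[0,0,1.5,0,2],[0,0,3.5,0,2],[0.3,1,6,0,2],[0.7,3,9,0,2],[1,5,12,0,2],[1.5,7,15,0,2],[2,10,17,0,2],[2.5,13,17,0,2],[2.9,16,17,0,2],[3,17.5,17,0,2]]'
python3 -m inch '[[0,0,0,0,2],[0,0,0,0,2],[0,0,0,0,2]]'
```

```text
time_s: 26.27
position: [0.5847, 0.0874, 0.2859]
tcp_rot: [[0.24, 0.971, -0.0], [0.971, -0.24, 0.002], [0.002, -0.001, -1.0]]
force: [-0.2, -0.1, -3.4]
opening: 0.35
grasp_force: 30.0
time_s: 26.52
position: [0.5845, 0.0833, 0.2853]
tcp_rot: [[0.242, 0.97, -0.002], [0.97, -0.242, -0.001], [-0.001, -0.002, -1.0]]
force: [0.3, -1.5, -2.7]
opening: 0.348
grasp_force: 30.0
```

```bash
python3 -m inch '[[0,0,-1,0,2],[0,0,-2,0,2],[0,0,-2.8,0,2],[0,0,-3.5,0,2],[0,0,-4.2,0,2],[0,0,-4.9,0,2]]'
python3 -m inch '[[0,0,-0.7,0,2],[0,0,-1.4,0,2],[0,0,-2.1,0,2],[0,0,-2.8,0,2],[0,0,-3.1,0,2],[0,0,-3.1,0,2]]'
python3 -m inch '[[0,0,-0.3,0,2],[0,0,-0.6,0,2],[0,0,-0.6,0,2]]'
```

```text
time_s: 27.02
position: [0.5853, 0.0837, 0.2366]
tcp_rot: [[0.242, 0.97, 0.0], [0.97, -0.242, 0.0], [0.0, 0.0, -1.0]]
force: [0.6, -0.0, 1.3]
opening: 0.352
grasp_force: 30.0
time_s: 27.52
position: [0.5843, 0.084, 0.2046]
tcp_rot: [[0.242, 0.97, -0.002], [0.97, -0.242, -0.0], [-0.001, -0.002, -1.0]]
force: [-0.6, -0.1, -3.1]
opening: 0.35
grasp_force: 30.0
time_s: 27.77
position: [0.5849, 0.0839, 0.1997]
tcp_rot: [[0.242, 0.97, -0.0], [0.97, -0.242, -0.0], [-0.0, -0.0, -1.0]]
force: [-0.4, 0.8, -2.7]
opening: 0.352
grasp_force: 30.0
```

```bash
python3 -m inch '[[0,0,-0.1,0,2],[0,0,-0.15,0,2],[0,0,-0.15,0,2],[0,0,-0.15,0,2]]'
```

```text
time_s: 28.1
position: [0.5855, 0.0839, 0.1995]
tcp_rot: [[0.242, 0.97, 0.001], [0.97, -0.242, -0.0], [0.0, 0.001, -1.0]]
force: [-1.2, -0.4, 5.2]
opening: 0.353
grasp_force: 30.0
```

```bash
python3 -m inch '[[0,0,-0.1,0,2],[0,0,-0.15,0,2],[0,0,-0.15,0,2],[0,0,-0.15,0,2]]'
```

```text
time_s: 28.43
position: [0.5863, 0.0839, 0.1994]
tcp_rot: [[0.242, 0.97, 0.004], [0.97, -0.242, -0.0], [0.001, 0.004, -1.0]]
force: [-1.9, 0.5, 11.1]
opening: 0.35
grasp_force: 30.0
```

The stack is firm: about 13.7 N with the foot at 88 mm, exactly as expected for two capsules. The pusher goes back now.

```bash
python3 -m inch '[[0,0,1,0,2],[0,0,4,0,2],[0,0,7,0,2],[0,0,9,0,2],[-1,-4,9,0,2],[-1.8,-8,8,0,2],[-2.5,-12,5,0,2],[-3.1,-15,1,0,2],[-3.1,-17.5,-1,0,2],[-3.1,-17.5,-1,0,2]]'
python3 -m inch '[[0,0,0,0,2],[0,0,0,0,2],[0,0,0,0,2]]'
```

```text
time_s: 29.27
position: [0.5505, -0.0943, 0.1821]
tcp_rot: [[0.245, 0.969, -0.009], [0.969, -0.245, 0.001], [-0.001, -0.009, -1.0]]
force: [-0.3, -2.0, -3.4]
opening: 0.351
grasp_force: 30.0
time_s: 29.52
position: [0.5551, -0.0899, 0.1881]
tcp_rot: [[0.241, 0.97, 0.002], [0.97, -0.241, 0.0], [0.001, 0.002, -1.0]]
force: [0.1, 0.3, -3.4]
opening: 0.349
grasp_force: 30.0
```

```bash
python3 -m inch '[[0,-0.1,-1.5,0,2],[0,-0.1,-3,0,2],[0,-0.1,-4.5,0,2],[0,-0.1,-6,0,2],[0,-0.1,-6.7,0,2],[0,-0.1,-7,0,2],[0,-0.1,-7,0,2],[0,-0.1,-7,0,2]]'
python3 -m inch '[[0,0,-0.2,0,2],[0,0,-0.3,0,2],[0,0,-0.3,0,2],[0,0,-0.3,0,2]]'
```

```text
time_s: 30.18
position: [0.5588, -0.0934, 0.1227]
tcp_rot: [[0.239, 0.971, 0.011], [0.971, -0.239, -0.006], [-0.003, 0.012, -1.0]]
force: [-1.6, -2.4, 15.4]
opening: 0.348
grasp_force: 30.0
time_s: 30.52
position: [0.5597, -0.0944, 0.1221]
tcp_rot: [[0.239, 0.971, 0.014], [0.971, -0.239, -0.008], [-0.005, 0.015, -1.0]]
force: [-4.4, -5.0, 28.3]
opening: 0.35
grasp_force: 30.1
```

It touched 6 mm too high, so the pusher may sit tilted or shifted in the grip. I'll raise it and compare with the earlier held picture by numbers.

```bash
python3 -m inch '[[0,0,1.5,0,2],[-0.3,0.6,4,0,2],[-0.3,1.1,6.9,0,2],[-0.3,1.1,6.9,0,2],[-0.3,1.1,6.9,0,2],[-0.3,1.1,6.9,0,2]]'
python3 - <<'E'
from h import *
c=snap('wrist','w12.png');s=readout.read_state();print(s['position'],s['force'])
a=cv2.imread('pics/w7.png');b=c['image'];a8=cv2.imread('pics/w8.png')
for nm,im in(('w7',a),('w8',a8),('now',b)):
    hsv=cv2.cvtColor(im,cv2.COLOR_BGR2HSV)
    for v in(275,285,295,305,315,325,365,375,385):
        row=hsv[v,275:372];m=np.where((row[:,1]>80)&(row[:,0]<20)&(row[:,2]<170))[0]
        print(nm,v,(m.min()+275,m.max()+275,len(m)) if len(m) else None,end=' ')
    print()
d=cv2.absdiff(a8,b).sum(2);print('diff gripper area',[(v,int(d[v,280:365].mean())) for v in range(190,300,10)])
E
```

```text
time_s: 31.02
position: [0.5512, -0.0801, 0.1835]
tcp_rot: [[0.24, 0.971, 0.001], [0.971, -0.24, -0.0], [-0.0, 0.001, -1.0]]
force: [-0.4, 0.2, -4.2]
opening: 0.35
grasp_force: 30.0
[ 0.55054086 -0.08017508  0.18259875] [ 0.39326125  0.12359362 -2.50960708]
w7 275 None w7 285 (np.int64(302), np.int64(370), 41) w7 295 (np.int64(297), np.int64(346), 50) w7 305 (np.int64(295), np.int64(348), 54) w7 315 (np.int64(292), np.int64(350), 59) w7 325 (np.int64(290), np.int64(352), 63) w7 365 (np.int64(284), np.int64(358), 75) w7 375 (np.int64(282), np.int64(360), 66) w7 385 (np.int64(303), np.int64(339), 37) 
w8 275 (np.int64(306), np.int64(336), 31) w8 285 (np.int64(298), np.int64(345), 48) w8 295 (np.int64(295), np.int64(348), 54) w8 305 (np.int64(294), np.int64(350), 57) w8 315 (np.int64(291), np.int64(351), 61) w8 325 (np.int64(290), np.int64(352), 63) w8 365 (np.int64(284), np.int64(358), 75) w8 375 (np.int64(282), np.int64(360), 71) w8 385 (np.int64(280), np.int64(354), 50) 
now 275 (np.int64(293), np.int64(344), 52) now 285 (np.int64(291), np.int64(370), 57) now 295 (np.int64(290), np.int64(351), 60) now 305 (np.int64(289), np.int64(351), 63) now 315 (np.int64(286), np.int64(356), 71) now 325 (np.int64(283), np.int64(360), 78) now 365 (np.int64(284), np.int64(337), 36) now 375 (np.int64(283), np.int64(289), 7) now 385 (np.int64(275), np.int64(349), 30) 
diff gripper area [(190, 3), (200, 28), (210, 31), (220, 32), (230, 51), (240, 113), (250, 153), (260, 171), (270, 103), (280, 53), (290, 22)]
```

```bash
python3 -m inch '[[0,0.5,1,0,2],[0,1,2.5,0,2],[0,1.5,4,0,2],[0,1.5,5,0,2],[0,1.5,5,0,2],[0,1.5,5,0,2]]'
python3 -c "
from h import *
snap('wrist','m1.png');snap('side','s1.png');print(readout.read_state()['position'])"
python3 -m inch '[[-1,0.5,0,0,2],[-2,1,0,0,2],[-3,1.5,0,0,2],[-3,1.5,0,0,2],[-3,1.5,0,0,2]]'
python3 -c "
from h import *
snap('wrist','m2.png')"
python3 -m inch '[[0,-1,-0.5,0,2],[0,-2,-1,0,2],[0,-3,-1.5,0,2],[0,-3,-1.5,0,2],[0,-3,-1.5,0,2]]'
python3 - <<'E'
from h import *
snap('wrist','m3.png')
I=[cv2.GaussianBlur(cv2.imread(f'pics/m{k}.png'),(5,5),0).astype(int) for k in(1,2,3)]
d=np.maximum(abs(I[0]-I[1]),abs(I[1]-I[2])).sum(2);d=np.maximum(d,abs(I[0]-I[2]).sum(2))
m=d<45
hsv=cv2.cvtColor(I[2].astype(np.uint8),cv2.COLOR_BGR2HSV);w=(hsv[...,1]>80)&(hsv[...,0]<20)
for v in range(150,400,6):
    print(v,''.join('W' if m[v,u]and w[v,u] else '#' if m[v,u] else '.' for u in range(230,420,3)))
E
```

```text
time_s: 31.57
position: [0.5512, -0.0661, 0.2331]
tcp_rot: [[0.242, 0.97, 0.0], [0.97, -0.242, -0.0], [-0.0, 0.0, -1.0]]
force: [-0.5, -0.6, -2.6]
opening: 0.35
grasp_force: 30.0
[ 0.55036858 -0.06601356  0.23210754]
time_s: 32.08
position: [0.5205, -0.0508, 0.2326]
tcp_rot: [[0.242, 0.97, -0.001], [0.97, -0.242, 0.0], [-0.0, -0.001, -1.0]]
force: [0.2, -0.2, -2.8]
opening: 0.347
grasp_force: 30.0
time_s: 32.55
position: [0.5209, -0.0821, 0.2173]
tcp_rot: [[0.244, 0.97, -0.001], [0.97, -0.244, 0.001], [0.0, -0.001, -1.0]]
force: [-0.8, 0.2, -2.2]
opening: 0.349
grasp_force: 30.0
150 WWWWWWWWWWWWWWWWWWWWWWWWW..#..W.WWWWWWWWWWWWWWWWWWWWWWWWWWWWWW..
156 WWWWWWWWWWWWWWWWWWWWWW..WWWWWWWWWWWWWWWWWWWWWWWWWWWWWWWWWWWWWWWW
162 WW...WW.WWWWW.WWWWWWWW.WWWWWWWWWWWWWWWWWWWWWWWWWWWWWWWWWWWWWWWWW
168 WWWWWWWWWWWWWWWWWWWW.WW.W........WWWW.......WWWWWWWWWWWWWWWWW..W
174 WWWWWWWWWWWWWWWWWWWWWWWWWWWWWWWWWW..WWWWWWWWW..WWWWWWWWWWWWWW...
180 W.WWWWWWWWWWWWWWWWWWWWWWWWWWWWWWWWWWW#.........WWWWWWWWWWWWW...W
186 ......WWWWWWWWWWWWWWWWWWWWWWWWWW....###..........#WWWWWWWWWW.#.W
192 WWW##...WWWWWWWWWWWWWWWWWWW
[... 1683 characters left out ...]
##W#W#####
342 ################################################################
348 #######################################################.########
354 ##########################################################.#####
360 ##################....WWWWWWWWWWWWWWWWW....##############.######
366 ##################.........WWWWWWWWW........#############.######
372 ##################...............#..........####################
378 #############W...WWWWW..........................################
384 #############....WWWWW.....................#.....###############
390 #############....WWWWW..........#..........W.....#######WW###W#W
396 ##W####W#W#WW######WWW########WW##W###W##W##W#WW####W#W########W
```

The pusher seems to have slid down a little in the grip. I'll put numbers on it from the wood/collar edge (row 277 in w7, 257 now) and the cap's near edge (388, now about 370).

```bash
python3 - <<'E'
from h import *
c=cams.capture('wrist');T=np.array(c['tool_from_camera']);c['rotation']=T[:3,:3];c['xyz']=T[:3,3]
# tool coords: x = +n , z down. pusher axis point at height h above foot: z = 0.110 - h (+s)
def P(h,rx,s,th):
    zc=.110-h+s+.019; x=rx   # relative to grasp point (z=-.019)
    X=np.cos(th)*x-np.sin(th)*zc; Z=np.sin(th)*x+np.cos(th)*zc
    return proj(c,[X,0,Z-.019])[1]
for nm,s,d in [('s0',0,0),('s5',.005,0),('s8',.008,0),('s12',.012,0),('s16',.016,0),('t+5',0,5),('t-5',0,-5),('s6t+5',.006,5),('s6,t-5',.006,-5),('s6 t10',.006,10)]:
    th=np.radians(d);print(nm,'wood',P(.104,.014,s,th),'capnear',P(.156,-.016,s,th),'capfar',P(.156,.016,s,th),'foot far/near',P(.01,.022,s,th),P(0.,.022,s,th))
for f in('w7','w8','m1','m2','m3','w12'):
    hsv=cv2.cvtColor(cv2.imread(f'pics/{f}.png'),cv2.COLOR_BGR2HSV);col=hsv[:,316:326].astype(int).mean(1)
    print(f,[(v,int(col[v,0]),int(col[v,1]),int(col[v,2])) for v in list(range(186,300,6))+list(range(360,394,4))])
E
```

```text
s0 wood 268.4 capnear 385.0 capfar 314.7 foot far/near 213.8 211.0
s5 wood 264.9 capnear 376.6 capfar 308.3 foot far/near 212.4 209.7
s8 wood 262.9 capnear 371.9 capfar 304.7 foot far/near 211.6 208.9
s12 wood 260.3 capnear 365.9 capfar 300.1 foot far/near 210.5 208.0
s16 wood 257.9 capnear 360.1 capfar 295.7 foot far/near 209.5 207.0
t+5 wood 271.5 capnear 382.2 capfar 307.3 foot far/near 226.3 224.2
t-5 wood 265.5 capnear 387.1 capfar 322.1 foot far/near 201.3 197.8
s6t+5 wood 268.2 capnear 373.3 capfar 301.3 foot far/near 225.0 223.0
s6,t-5 wood 260.5 capnear 376.2 capfar 313.0 foot far/near 199.2 195.9
s6 t10 wood 272.4 capnear 371.1 capfar 295.7 foot far/near 237.9 236.5
w7 [(186, 14, 7, 107), (192, 91, 4, 191), (198, 12, 6, 97), (204, 17, 7, 112), (210, 11, 7, 112), (216, 34, 4, 82), (222, 44, 4, 93), (228, 31, 4, 93), (234, 36, 4, 79), (240, 25, 2, 77), (246, 48, 4, 77), (252, 48, 3, 78), (258, 40, 3, 77), (264, 40, 6, 82), (270, 33, 5, 96), (276, 14, 71, 83), (282, 12, 146, 77), (288, 12, 147, 77), (294, 13, 146, 77), (360, 12, 144, 89), (364, 12, 146, 86), (368, 13, 147, 82)
[... 2149 characters left out ...]
13, 150, 86), (368, 12, 146, 87), (372, 18, 88, 245), (376, 19, 91, 247), (380, 20, 78, 248), (384, 20, 69, 248), (388, 21, 59, 249), (392, 18, 89, 207)]
w12 [(186, 13, 95, 129), (192, 13, 89, 133), (198, 43, 4, 90), (204, 40, 5, 92), (210, 33, 5, 92), (216, 30, 4, 85), (222, 45, 5, 78), (228, 45, 4, 78), (234, 43, 3, 77), (240, 27, 3, 78), (246, 45, 4, 101), (252, 39, 5, 96), (258, 12, 145, 79), (264, 12, 146, 78), (270, 12, 146, 78), (276, 12, 144, 78), (282, 12, 144, 77), (288, 12, 145, 77), (294, 13, 145, 77), (360, 13, 146, 88), (364, 13, 149, 86), (368, 12, 147, 86), (372, 20, 59, 249), (376, 21, 60, 249), (380, 21, 57, 249), (384, 18, 73, 245), (388, 18, 78, 243), (392, 14, 101, 195)]
```

The pusher slid about 7–10 mm down in the grip and is still nearly upright, so the early contact was the dish's floor. I'll set it down with the new offset, contact at a TCP height of about 0.122.

```bash
python3 -m inch '[[1.5,-0.4,0,0,2],[3.3,-0.9,0,0,2],[3.3,-0.9,-2,0,2],[3.3,-0.9,-4.5,0,2],[3.3,-0.9,-7,0,2],[3.3,-0.9,-8.5,0,2],[3.3,-0.9,-9.2,0,2],[3.3,-0.9,-9.2,0,2],[3.3,-0.9,-9.2,0,2]]'
python3 -m inch '[[0,0,-0.1,0,2],[0,0,-0.15,0,2],[0,0,-0.15,0,2]]'
```

```text
time_s: 33.4
position: [0.5547, -0.09, 0.1265]
tcp_rot: [[0.242, 0.97, 0.001], [0.97, -0.242, -0.0], [0.0, 0.001, -1.0]]
force: [0.3, 0.2, -2.5]
opening: 0.354
grasp_force: 30.0
time_s: 33.65
position: [0.5547, -0.0901, 0.1255]
tcp_rot: [[0.242, 0.97, 0.002], [0.97, -0.242, -0.001], [-0.0, 0.002, -1.0]]
force: [0.1, 1.0, -2.7]
opening: 0.353
grasp_force: 30.0
```

```bash
python3 -m inch '[[0,0,-0.1,0,2],[0,0,-0.2,0,2],[0,0,-0.2,0,2],[0,0,-0.2,0,2]]'
```

```text
time_s: 33.98
position: [0.5545, -0.0903, 0.1232]
tcp_rot: [[0.242, 0.97, 0.001], [0.97, -0.242, -0.001], [-0.0, 0.001, -1.0]]
force: [0.2, -1.3, 2.3]
opening: 0.349
grasp_force: 30.0
```

```bash
python3 -m inch '[[0,0,-0.1,0,2],[0,0,-0.15,0,2],[0,0,-0.15,0,2],[0,0,-0.15,0,2]]'
```

```text
time_s: 34.32
position: [0.555, -0.0908, 0.1229]
tcp_rot: [[0.242, 0.97, 0.002], [0.97, -0.242, -0.002], [-0.001, 0.003, -1.0]]
force: [-1.8, -1.0, 9.4]
opening: 0.352
grasp_force: 30.1
```

```bash
python3 -m inch '[[0,0,0.15,0,2],[0,0,0.15,0,3.3],[0,0,0.15,0,3.6],[0,0,0.15,0,4],[0,0,0.15,0,5],[0,0,0.15,0,6],[0,0,0.15,0,6.5],[0,0,1.5,0,6.5],[0,0,4,0,6.5],[0,0,7,0,6.5]]'
python3 -m inch '[[0.1,2,5.5,0,7.3],[0.1,2,5.5,0,7.3],[0.1,2,5.5,0,7.3],[0.1,2,5.5,0,7.3]]'
python3 - <<'E'
from h import *
c=snap('wrist','w13.png');s=readout.read_state();print(s['time_s'],s['position'],s['force'])
a=cv2.imread('pics/w11.png')
hs=lambda i:cv2.cvtColor(i,cv2.COLOR_BGR2HSV)[215:300,270:385]
for nm,i in(('w11',a),('now',c['image'])):
    m=cv2.inRange(hs(i),(5,110,40),(18,255,200));n,l,st,ce=cv2.connectedComponentsWithStats(m);k=1+st[1:,4].argmax();print(nm,st[k],ce[k])
print('tube',proj(c,[.585,.083,.134]),proj(c,[.585,.083,.088]))
g=cv2.cvtColor(c['image'],cv2.COLOR_BGR2GRAY)
for v in range(0,70,5):print(v,' '.join('%3d'%g[v,u] for u in range(245,375,6)))
E
```

```text
time_s: 35.15
position: [0.5525, -0.0894, 0.1899]
tcp_rot: [[0.242, 0.97, -0.005], [0.97, -0.242, 0.002], [0.001, -0.005, -1.0]]
force: [-0.0, -0.8, -0.1]
opening: 0.733
grasp_force: 0.0
time_s: 35.48
position: [0.5554, -0.0698, 0.247]
tcp_rot: [[0.241, 0.97, 0.002], [0.97, -0.241, -0.001], [-0.0, 0.002, -1.0]]
force: [-0.8, 0.4, -0.3]
opening: 0.83
grasp_force: 0.0
35.5333 [ 0.55448404 -0.06984291  0.24554226] [ 0.22734304 -0.86226362 -0.34920796]
w11 [  38   14   39   51 1476] [56.78861789 40.21815718]Traceback (most recent call last):
  File "<stdin>", line 6, in <module>
ValueError: attempt to get argmax of an empty sequence
```

```bash
python3 - <<'E'
from h import *
c=snap('wrist','w14.png');s=readout.read_state();print(s['position'],s['opening'])
a=cv2.imread('pics/w11.png')
for nm,i in(('w11',a),('now',c['image'])):
    h=cv2.cvtColor(i,cv2.COLOR_BGR2HSV);m=cv2.inRange(h,(5,110,40),(20,255,200));n,l,st,ce=cv2.connectedComponentsWithStats(m)
    print(nm,[(st[k].tolist(),ce[k].round().tolist()) for k in range(1,n) if st[k,4]>150])
h=cv2.cvtColor(c['image'],cv2.COLOR_BGR2HSV)
print('expected cap/dish',proj(c,[.5545,-.09,.161]),proj(c,[.5545,-.091,.014]))
for v in range(180,300,8):print(v,' '.join('%3d/%3d'%tuple(h[v,u,1:]) for u in range(280,376,8)))
E
```

```text
[ 0.55403622 -0.06985486  0.24471978] 0.838381781005729
w11 [([308, 229, 39, 51, 1476], [327.0, 255.0]), ([149, 314, 30, 61, 821], [160.0, 345.0]), ([465, 315, 30, 60, 837], [483.0, 345.0]), ([261, 387, 372, 24, 7002], [456.0, 400.0])]
now [([150, 314, 29, 61, 814], [161.0, 345.0]), ([464, 315, 30, 60, 833], [482.0, 345.0]), ([261, 387, 371, 24, 6940], [456.0, 400.0])]
expected cap/dish [328.4 270.8] [326.2 224.2]
180  96/130  95/131  89/132  90/133  93/129  95/129  96/130  98/127  94/127  95/132  97/129  98/170
188  94/135  95/131  95/134  92/177  93/175  96/130  92/130  95/134  96/133  97/129  93/132  94/168
196  96/127  95/131  93/132  94/130  59/147  21/119  24/115  22/130  95/132  96/133  91/134  98/166
204  95/132  97/126  93/126  21/121  23/176  20/127  22/128  22/128  25/104  88/128  94/135  92/180
212  82/244  95/201  32/127  22/174  22/176  22/128   9/246  10/246  10/245  23/101  98/143  96/173
220  96/224  81/245  21/148  10/247  10/247  10/246  10/246  10/245  11/245  11/244  71/211  52/250
228  66/248  54/250  20/164   1/251   1/251  10/246  10/245  11/245   8/246  13/243  27/239  54/249
236  83/243  82/243  12/242   1/251   1/251  14/ 93   3/ 79  14/108   1/251  23/177  60/249  65/249
244  76/245  59/249  54/249  16/ 95   6/ 80   6/ 80   7/ 78   6/138   3/249   5/248  61/249  65/249
252  61/249  65/249  62/249   4/139   5/196   5/215   4/195  22/174   2/250  65/249  56/249  61/249
260  68/249  69/249  66/249  68/249  69/249   6/181   5/199  96/175  59/249  58/250  52/249  68/249
268  60/249  62/249  66/249  69/249  70/249  72/249   6/218  79/136  59/250  68/249  55/249  68/249
276  17/211  15/207  60/249  60/249  65/249  66/249   5/207   6/168  65/249  63/249  66/249  57/249
284  18/209  22/210  18/199  43/204  58/249  62/249  17/162   5/205  93/161  74/249  65/249  58/249
292  23/199  16/211  24/205  17/212  20/187  62/244  66/249   5/216  34/120  75/249  78/249  72/249
```

The pusher tipped over on release: the shaft now runs from (312,250) down towards (340,295). I'll move aside and locate it in the fixed cameras by numbers.

```bash
python3 -m inch '[[-1,3,1,0,7],[-2,6,2,0,7],[-3,9,3,0,7],[-4,12,3,0,7],[-5,15,3,0,7],[-6,18,3,0,7],[-7,21,3,0,7],[-7,24,3,0,7],[-7,26,3,0,7],[-7,26,3,0,7]]'
python3 - <<'E'
from h import *
snap('top')
c=snap('top','t2.png');im=c['image'];h=cv2.cvtColor(im,cv2.COLOR_BGR2HSV)
a=cv2.imread('pics/top0.png')
R=(slice(180,330),slice(350,510))
m=cv2.inRange(h,(3,110,30),(16,255,215))[R]
n,l,st,ce=cv2.connectedComponentsWithStats(m)
for k in range(1,n):
    if st[k,4]>25:
        p=np.argwhere(l==k)[:,::-1].astype(np.float32)+[350,180];print(st[k].tolist(),(ce[k]+[350,180]).round(1),cv2.minAreaRect(p.astype(np.float32)))
d=cv2.absdiff(im,a).sum(2)
for v in range(210,310,3):print(v,''.join('W' if m[v-180,u-350] else '#' if d[v,u]>90 else '.' for u in range(350,500,2)))
print('jar',[proj(c,[.525,-.306,.108])])
E
```

```text
time_s: 36.42
position: [0.4838, 0.1928, 0.2742]
tcp_rot: [[0.239, 0.971, -0.004], [0.971, -0.239, 0.001], [0.0, -0.004, -1.0]]
force: [-0.7, -0.1, 0.2]
opening: 0.807
grasp_force: 0.0
[81, 55, 21, 11, 202] [441.3 239.9] ((441.0, 240.0), (10.0, 20.0), 90.0)
[88, 94, 29, 26, 580] [452.1 286.4] ((451.9000244140625, 286.3000183105469), (25.491174697875977, 27.280029296875), 63.43495178222656)
210 ...........................................................................
213 ...........................................................................
216 ...........................................................................
219 ...........................................................................
222 ...........................................................................
225 ................######.....................................................
228 ...........###########.....................................................
231 ..........#############....................................................
234 .........#############................##.......###.............
[... 1340 characters left out ...]
..WWWWWWWWWWWWWW................
288 .............................................WWWWWWWWWWWWWW................
291 .......................#.....................WWWWWWWWWWWWW.................
294 .....................##.......................WWWWWWWWWWW..................
297 ....................##.........................WWWWWWWW....................
300 ....................##.....................................................
303 ....................##.....................................................
306 ....................##.....................................................
309 .....................##...............#################....................
jar [array([480.2, 245.8])]
```

```bash
python3 - <<'E'
from h import *
c=snap('top');
for u,v in((431,240.5),(441.5,240),(452.5,239.5)):print(plane(c,u,v,.02).round(4))
im=c['image'];h=cv2.cvtColor(im,cv2.COLOR_BGR2HSV)
# brightness/sat around shaft row profile
for v in range(228,252,2):print(v,' '.join('%3d,%3d'%tuple(h[v,u,1:]) for u in range(366,466,6)))
E
```

```text
[ 0.5504 -0.2153  0.02  ]
[ 0.5516 -0.2401  0.02  ]
[ 0.5528 -0.266   0.02  ]
228  68,205  11,178   6,214   5,189  25,192  80,213  79,212  79,214  85,213  91,214  96,213  83,214  92,208  16,155  18,160  23,157  78,213
230  37,200   7,213   5,217   5,216  14,159  83,213  81,213  81,214  85,213  92,213  94,212  80,213  66,181  16,158  18,158  63,182  79,212
232  17,178   6,216   6,217   6,218   7,180  79,213  83,213  85,214  87,214  95,213  91,199  89,212  25,156  19,157  19,150  80,207  84,213
234  10,175   5,219   6,216   6,201   6,205  60,210  85,213  86,213  91,213  95,212  59,121  95,193  33,149  65,129  82,131  79,212  82,212
236   7,186   6,218   5,218   8,128   7,189  44,209  81,212  85,206  93,212  91,211  26, 78 136,144 137,140 156,142 134,145  77,212  86,211
238   5,198   6,217   6,218   8,102   6,176  44,205  76,200  78,194  73,182  62,169   7,106 146,155 160,159 154,159 144,142  77,213  91,173
240   4,204   5,218   5,217  11, 96   8,160  21,159  29,152  14,150  10,154  10,159   5,150 139,163 154,166 156,163 147,132  79,210  99,147
242   5,203   5,217   5,217   5, 93   8,160   8,163   6,164   8,168   6,166   6,163   7,148 135,157 156,155 157,154 145,135  78,193  99,144
244   5,197   6,218   5,217   8, 95   5,161   6,159  10,155  10,148  17,139  37,146   3, 98 135,130 141,130 143,128 124,125  80,188 102,145
246   8,181   5,218   5,218   8,126   7,154  42,151  58,140  83,176  90,176  92,186  20, 88  58,119  42,145  95,186  82,181  83,181  98,135
248  12,175   5,218   5,217   5,144   7,141  88,202  96,196  93,201  90,207  68,180  16,125  23,156  61,187  81,211  79,212  81,182  97,103
250  47,186   6,216   5,218   5,149  11,138  86,211  89,213  89,212  83,212  25,154  18,157  16,157  81,211  81,215  71,214  78,196  84, 73
```

The pusher lies nearly flat along −y: foot in the dish with its underside at y ≈ −0.111, handle from y −0.215 to −0.266, x ≈ 0.551. The jar looks untouched. My plan is to pinch the handle across, near the collar, and swing it up about the foot's edge in the dish.

```bash
python3 -m inch '[[0,-3,-1,0,6.5],[0,-7,-2,0,6.5],[1,-11,-3,0,6.5],[2,-15,-4,0,6.5],[3,-19,-4,3,6.5],[4,-23,-4,6,6.5],[5,-27,-5,9,6.5],[6,-31,-6,12,6.5],[6.6,-35,-7,15,6.5],[6.6,-39,-8,17,6.5]]'
python3 -m inch '[[0,-0.5,-1,0,6.5],[0,-0.5,-1,0,6.5],[0,-0.5,-1,0,6.5]]'
python3 - <<'E'
from h import *
c=snap('wrist','w15.png');s=readout.read_state();print(s['time_s'],s['position'],np.array(s['tcp_rot']).round(3).tolist())
h=cv2.cvtColor(c['image'],cv2.COLOR_BGR2HSV);m=cv2.inRange(h,(3,110,30),(17,255,220));n,l,st,ce=cv2.connectedComponentsWithStats(m)
for k in range(1,n):
    if st[k,4]>150:print(st[k].tolist(),ce[k].round(1),plane(c,*ce[k],.02).round(4))
for y in(-.2153,-.229,-.266):print(proj(c,[.551,y,.02]))
print('jar',proj(c,[.525,-.306,.108]))
E
```

```text
time_s: 37.4
position: [0.5509, -0.2024, 0.1955]
tcp_rot: [[-0.052, 0.999, 0.0], [0.999, 0.052, -0.0], [-0.0, 0.0, -1.0]]
force: [0.6, 0.8, 0.8]
opening: 0.749
grasp_force: 0.0
time_s: 37.65
position: [0.5493, -0.204, 0.1852]
tcp_rot: [[-0.049, 0.999, -0.003], [0.999, 0.049, 0.002], [0.003, -0.003, -1.0]]
force: [-0.5, 1.0, -0.2]
opening: 0.742
grasp_force: 0.0
37.7 [ 0.54990752 -0.20304589  0.18600962] [[-0.051, 0.999, -0.002], [0.999, 0.051, 0.002], [0.002, -0.002, -1.0]]
[311, 232, 29, 49, 1262] [324.4 256.2] [ 0.5532 -0.2399  0.02  ]
[193, 241, 52, 59, 630] [226.5 254.9] [ 0.4544 -0.2434  0.02  ]
[274, 318, 32, 10, 193] [289.2 322.6] [ 0.5193 -0.3175  0.02  ]
[323.4 232.7]
[322.7 245.8]
[321.  279.9]
jar [286.5 366.6]
```

```bash
python3 -m inch '[[0.2,-1.3,-2,0,6],[0.2,-2.6,-5,0,6],[0.2,-2.6,-8,0,6],[0.2,-2.6,-11,0,6],[0.2,-2.6,-13.5,0,6],[0.2,-2.6,-15.5,0,6],[0.2,-2.6,-15.5,0,6],[0.2,-2.6,-15.5,0,6]]'
python3 -m inch '[[0,0,-1,0,6],[0,0,-2,0,6],[0,0,-2.5,0,6],[0,0,-2.5,0,6],[0,0,-2.5,0,6]]'
```

```text
time_s: 38.37
position: [0.5528, -0.2277, 0.0315]
tcp_rot: [[-0.054, 0.999, -0.002], [0.999, 0.054, 0.001], [0.001, -0.001, -1.0]]
force: [-0.4, 0.5, -0.2]
opening: 0.694
grasp_force: 0.0
time_s: 38.78
position: [0.553, -0.2293, 0.0064]
tcp_rot: [[-0.052, 0.999, -0.0], [0.999, 0.052, 0.0], [0.0, -0.0, -1.0]]
force: [-0.8, 0.8, 0.0]
opening: 0.691
grasp_force: 0.0
```

```bash
python3 -m inch '[[0,0,-0.1,0,2],[0,0,-0.1,0,2],[0,0,-0.1,0,2],[0,0,-0.1,0,2],[0,0,-0.1,0,2],[0,0,-0.1,0,2],[0,0,-0.1,0,2]]'
python3 - <<'E'
import numpy as np
L=.118
p=lambda t:(-L*np.cos(t)+.022*np.sin(t),L*np.sin(t)+.022*np.cos(t))
t0=np.radians(-3);y0,z0=p(t0)
for d in range(0,91,6):
    y,z=p(np.radians(d));print(d,round((y-y0)*100,2),round((z-z0)*100,2))
E
```

```text
time_s: 39.37
position: [0.553, -0.2294, 0.0055]
tcp_rot: [[-0.052, 0.999, -0.0], [0.999, 0.052, -0.0], [0.0, -0.0, -1.0]]
force: [-0.1, 0.5, 0.4]
opening: 0.314
grasp_force: 29.8
0 0.1 0.62
6 0.39 1.84
12 0.81 3.03
18 1.36 4.16
24 2.01 5.23
30 2.78 6.23
36 3.65 7.14
42 4.6 7.95
48 5.64 8.66
54 6.74 9.26
60 7.9 9.74
66 9.11 10.1
72 10.34 10.32
78 11.6 10.42
84 12.85 10.39
90 14.1 10.22
```

```bash
python3 -m inch '[[0,0.1,0.6,0,2],[0,0.4,1.8,0,2],[0,0.8,3,0,2],[-0.1,1.4,4.2,0,2],[-0.1,2,5.2,0,2],[-0.1,2,5.2,0,2]]'
python3 - <<'E'
from h import *
c=snap('wrist','w16.png');s=readout.read_state();print(s['position'])
h=cv2.cvtColor(c['image'],cv2.COLOR_BGR2HSV);
for v in range(150,400,6):
    print(v,''.join('W' if (h[v,u,1]>110 and h[v,u,0]<18 and h[v,u,2]<220) else '#' if h[v,u,1]<28 and h[v,u,2]<230 else 'o' if h[v,u,1]<28 else '.' for u in range(230,420,3)))
E
```

```text
time_s: 39.87
position: [0.5531, -0.2084, 0.0604]
tcp_rot: [[-0.053, 0.999, 0.003], [0.999, 0.053, -0.001], [-0.002, 0.003, -1.0]]
force: [0.0, 0.6, -2.5]
opening: 0.316
grasp_force: 29.8
[ 0.55288353 -0.20884027  0.05940454]
150 .......................#############............................
156 .......................#############............................
162 .......................#############............................
168 #......................#############............................
174 ###....................#############............................
180 #####..................#############............................
186 #######.................############............................
192 #########...............############............................
198 ###########.............############............................
204 #############...........############............................
210 ###############.........############............................
216 #################.......############............................
222 ##################......############......
[... 1323 characters left out ...]
..##.###.#
342 .##.#...##############################################..##...#..
348 #####...##############################################.....#.##.
354 ##..#...##############################################....#.###.
360 ..#.......#...######.WWWWWWWWWWWWWWWWWWWWW.#####...#.....##...#.
366 ##..#....##.#..#####.WWWWWWWWWWWWWWWWWWWW..#####...#....##...#.#
372 ##.......#...#.####...WWWWWWWWWWWWWWWWWW..#####.........##..##..
378 ####..#..##.#.#........WWWWWWWWWWWWWWWW............#######.#...#
384 #..#.###..#.................WWWWWW................###.###.#.#.##
390 ##..#.#.###....................................#..####..........
396 ................................................................
```

The force shows the pads carrying the pusher rigidly, so it isn't pivoting. The earlier 30 mm opening means the pads had caught the cap. A better way is to lay it on free worktop away from the jar, slide the fingers along to the 6 mm cap, where friction torque is small, and let it hang foot down.

```bash
python3 -m inch '[[0,0,2,0,2],[-1,0.5,3,0,2],[-3,1.5,3,0,2],[-5,3,3,0,2],[-7,5,3,0,2],[-9.2,6.9,3,0,2],[-9.2,6.9,1,0,2],[-9.2,6.9,-1,0,2],[-9.2,6.9,-3,0,2],[-9.2,6.9,-4.2,0,2]]'
python3 -m inch '[[0,0,-0.3,0,2],[0,0,-0.6,0,2],[0,0,-0.8,0,2],[0,0,-0.8,0,2],[0,0,-0.8,0,2]]'
```

```text
time_s: 40.75
position: [0.4596, -0.1402, 0.0141]
tcp_rot: [[-0.053, 0.999, -0.001], [0.999, 0.053, 0.0], [0.001, -0.001, -1.0]]
force: [0.2, 0.2, -2.5]
opening: 0.312
grasp_force: 29.9
time_s: 41.17
position: [0.4605, -0.1407, 0.008]
tcp_rot: [[-0.052, 0.999, 0.001], [0.999, 0.052, -0.001], [-0.001, 0.001, -1.0]]
force: [-0.5, -0.9, -2.9]
opening: 0.308
grasp_force: 29.9
```

```bash
python3 -m inch '[[0,0,-0.15,0,2],[0,0,-0.3,0,2],[0,0,-0.3,0,2]]'
python3 -m inch '[[0,0,-0.1,0,2],[0,0,-0.1,0,2],[0,0,-0.1,0,2]]'
```

```text
time_s: 41.42
position: [0.4608, -0.141, 0.0054]
tcp_rot: [[-0.052, 0.999, 0.002], [0.999, 0.052, -0.001], [-0.001, 0.002, -1.0]]
force: [-1.4, -1.9, 6.2]
opening: 0.311
grasp_force: 29.9
time_s: 41.67
position: [0.4608, -0.1411, 0.0051]
tcp_rot: [[-0.053, 0.999, 0.002], [0.999, 0.053, -0.002], [-0.002, 0.002, -1.0]]
force: [-1.8, -0.5, 9.9]
opening: 0.314
grasp_force: 29.9
```

```bash
python3 -m inch '[[0,0,0.1,0,4.2],[0,0,0.1,0,4.2],[0,0,0.1,0,4.2],[0,0,0.1,0,4.2],[0,-0.8,0.1,0,4.2],[0.1,-1.7,0.1,0,4.2],[0.1,-2.6,0.1,0,4.2],[0.2,-3.5,0.1,0,4.2],[0.2,-3.5,0.1,0,4.2],[0.2,-3.5,0.1,0,4.2]]'
python3 - <<'E'
from h import *
c=snap('wrist','w17.png');s=readout.read_state();print(s['position'],s['force'],s['opening'])
h=cv2.cvtColor(c['image'],cv2.COLOR_BGR2HSV);
for v in range(180,400,6):
    print(v,''.join('W' if (h[v,u,1]>110 and h[v,u,0]<18 and h[v,u,2]<220) else '#' if h[v,u,1]<28 and h[v,u,2]<230 else 'o' if h[v,u,1]<28 else '.' for u in range(230,420,3)))
P=lambda d:proj(c,[s['position'][0]-.05*d,s['position'][1]+d,.019])
print('pred rows: padcentre',P(0),'+49(collar)',P(.049))
E
```

```text
time_s: 42.5
position: [0.4627, -0.1769, 0.0045]
tcp_rot: [[-0.05, 0.999, 0.001], [0.999, 0.05, -0.001], [-0.001, 0.001, -1.0]]
force: [0.4, -0.3, 0.1]
opening: 0.483
grasp_force: 0.4
[ 0.46242635 -0.17633752  0.00450335] [ 1.04437967 -0.30768397  0.5192166 ] 0.4836081206879549
180 ....###########################.......############..............
186 .....############################....#############..............
192 .......########################......############...............
198 ..........#######################################...............
204 ...........#########################################............
210 .............###########################################........
216 ...............################.########################........
222 .................#############WWWWWWW###################........
228 ...................###########WWWWWWWWWWWWWWWWW.................
234 .....................#########WWWWWWWWWWWWWWWWWWWWW.............
240 .......................######WWWWWWWWWWWWWWWWWWWWW..............
246 .........................####WWWWWWWWWWWWWWWWWWWW.#.......
[... 1092 characters left out ...]
##################
348 ################################################################
354 ################################################################
360 .#.#....######..................................######....##....
366 ##....#..#####..................................#####....#####..
372 ##.....#.####....................................####......###..
378 #.....................................................#..#.#####
384 .##....#...............................................#.#.#####
390 .#...#.#..WWWWWWWWWWWWWW...............................#...#####
396 ................................................................
pred rows: padcentre [321.9 310.6] +49(collar) [322.  210.5]
```

The pusher is caged with its cap at the pads, at (333,312), but it has yawed about 12° and sits 5 mm to +x. I'll align, close on the cap and lift.

```bash
python3 -m inch '[[0.3,0,0.05,-4,4.4],[0.5,0,0.05,-8,4.4],[0.5,0,0.05,-12,4.4],[0.5,0,0.05,-12,4.4],[0.5,0,0.05,-12,2],[0.5,0,0.05,-12,2],[0.5,0,0.05,-12,2],[0.5,0,0.05,-12,2],[0.5,0,0.05,-12,2]]'
python3 - <<'E'
from h import *
c=snap('wrist','w18.png');s=readout.read_state();print(s['position'],s['force'],s['opening'],s['grasp_force'])
h=cv2.cvtColor(c['image'],cv2.COLOR_BGR2HSV);
for v in range(216,330,6):
    print(v,''.join('W' if (h[v,u,1]>110 and h[v,u,0]<18 and h[v,u,2]<220) else '#' if h[v,u,1]<28 and h[v,u,2]<230 else 'o' if h[v,u,1]<28 else '.' for u in range(230,420,3)))
E
```

```text
time_s: 43.3
position: [0.4671, -0.1754, 0.005]
tcp_rot: [[0.156, 0.988, 0.0], [0.988, -0.156, 0.0], [0.0, 0.0, -1.0]]
force: [-0.2, 0.1, 1.1]
opening: 0.35
grasp_force: 30.0
[ 0.46708457 -0.17536277  0.00500363] [ 0.37328582 -0.17196516  0.41434341] 0.34806146573257923 29.999971389770508
216 #######.#####################################...................
222 ...#######################################......................
228 ......###########.###WWWWWWWWWWWWWWWWWWWWW......................
234 .........###########.WWWWWWWWWWWWWWWWWWWW.......................
240 ............########.WWWWWWWWWWWWWWWWWWWW###....................
246 ...............######WWWWWWWWWWWWWWWWWWWW######.................
252 ..................###WWWWWWWWWWWWWWWWWWWW#########..............
258 .....................WWWWWWWWWWWWWWWWWWWW############...........
264 .....................WWWWWWWWWWWWWWWWWWWW##############.........
270 .....................WWWWWWWWWWWWWWWWWWWW#################......
276 .....................WWWWWWWWWWWWWWWWWWWW####################...
282 .................#.##WWWWWWWWWWWWWWWWWWWW#.#..#########.########
288 ...............######WWWWWWWWWWWWWWWWWWWW##....###########.#####
294 .................###.WWWWWWWWWWWWWWWWWWWW######.################
300 .##..##..........####WWWWWWWWWWWWWWWWWWWW.###....#####..#.#.###.
306 ####.##......######.WWWWWWWWWWWWWWWWWWWWW####.#..######.##.###..
312 #####.#...#.########WWWWWWWWWWWWWWWWWWWWWW.##.#.#.#..##.##.###.#
318 ####....#.##...###.#WWWWWWWWWWWWWWWWWWWWWW######.##.##...#######
324 .###...........##.##.WWWWWWWWWWWWWWWWWWWW.######..##......######
```

```bash
python3 -m inch '[[0,0.2,1.5,0,2],[0.1,0.6,3,0,2],[0.2,1.2,4.5,0,2],[0.3,2,6,0,2],[0.5,3.2,7.6,0,2],[0.7,4.5,9,0,2],[0.9,6,10.5,0,2],[1.2,8,12,0,2],[1.5,9.5,13.5,0,2],[1.5,9.5,15,0,2]]'
python3 -m inch '[[0,0,1.5,0,2],[0,0,3,0,2],[0,0,4,0,2],[0,0,4,0,2],[0,0,4,0,2],[0,0,4,0,2]]'
cat > map.py <<'E'
from h import *
import sys
def go(fn,v0=150,v1=330):
    c=snap('wrist',fn);s=readout.read_state();print(s['time_s'],np.array(s['position']).round(4),np.array(s['force']).round(1),s['opening'])
    h=cv2.cvtColor(c['image'],cv2.COLOR_BGR2HSV)
    for v in range(v0,v1,6):
        print(v,''.join('W' if (h[v,u,1]>110 and h[v,u,0]<18 and h[v,u,2]<220) else '#' if h[v,u,1]<28 and h[v,u,2]<230 else 'o' if h[v,u,1]<28 else '.' for u in range(230,420,3)))
    return c
E
python3 -c "
import map
map.go('w19.png',150,400)"
```

```text
time_s: 44.18
position: [0.4806, -0.0774, 0.155]
tcp_rot: [[0.154, 0.988, -0.003], [0.988, -0.154, 0.002], [0.002, -0.003, -1.0]]
force: [-0.2, 0.6, -2.4]
opening: 0.351
grasp_force: 30.0
time_s: 44.68
position: [0.4811, -0.0801, 0.194]
tcp_rot: [[0.156, 0.988, -0.002], [0.988, -0.156, 0.001], [0.0, -0.002, -1.0]]
force: [-0.7, -0.2, -2.8]
opening: 0.352
grasp_force: 30.0
44.7333 [ 0.481  -0.0801  0.1939] [ 0.3  0.9 -3.3] 0.347389593303462
150 ......................##################........................
156 .......................################.........................
162 .........................############...........................
168 ............................#######.............................
174 ............................#######.............................
180 ...........................########.............................
186 ...........................########...............############..
192 ...........................########............#################
198 #..........................########..........##################o
204 ####.......................####
[... 1541 characters left out ...]
##..######
342 ..#...##################################################...#....
348 ..#...##################################################...##...
354 ##....##################################################...#..##
360 .##.....##.#..#####..WWWWWWWWWWWWWWW........####.#.###.....#....
366 #.......##....####..WWWW........WWWW........####.###.......#....
372 ...#...##..#######..W..............W........####....###.......#.
378 #..#..#.##.......................................#..#.#.#.#.##..
384 #..######...#......................................#.###.####..#
390 ...######...........................................#.##........
396 ................................................................
```

```bash
cat > fit.py <<'E'
from h import *
def P(c,h,rx,th,L=.153):
    # th: tilt of foot toward +n ; grip at height L
    d=L-h; X=np.sin(th)*d+np.cos(th)*rx; Z=np.cos(th)*d-np.sin(th)*rx
    return proj(c,[X,0,Z-.019])[1]
c=cams.capture('wrist');T=np.array(c['tool_from_camera']);c['rotation']=T[:3,:3];c['xyz']=T[:3,3]
if __name__=='__main__':
  for d in range(-10,61,5):
    t=np.radians(d);print(d,'wood',P(c,.104,.014,t),'collarfar',P(c,.098,.019,t),'foot far',P(c,0,.022,t),P(c,.01,.022,t),'foot near',P(c,.01,-.022,t))
E
python3 fit.py; python3 -c "
import map
map.go('w20.png',60,175)"
```

```text
-10 wood 266.0 collarfar 256.1 foot far 234.2 235.5 foot near 284.7
-5 wood 259.5 collarfar 249.1 foot far 219.7 221.5 foot near 270.5
0 wood 253.3 collarfar 242.2 foot far 205.2 207.5 foot near 256.4
5 wood 247.3 collarfar 235.6 foot far 190.5 193.4 foot near 242.4
10 wood 241.6 collarfar 229.3 foot far 175.6 179.2 foot near 228.5
15 wood 236.1 collarfar 223.2 foot far 160.6 164.9 foot near 214.5
20 wood 231.0 collarfar 217.5 foot far 145.2 150.3 foot near 200.5
25 wood 226.2 collarfar 212.2 foot far 129.5 135.5 foot near 186.3
30 wood 221.8 collarfar 207.4 foot far 113.5 120.4 foot near 172.1
35 wood 217.9 collarfar 203.0 foot far 96.9 104.9 foot near 157.6
40 wood 214.5 collarfar 199.1 foot far 79.8 89.1 foot near 142.9
45 wood 211.7 collarfar 195.9 foot far 62.0 72.8 foot near 127.9
50 wood 209.4 collarfar 193.4 foot far 43.6 56.0 foot near 112.7
55 wood 207.9 collarfar 191.7 foot far 24.3 38.7 foot near 97.0
60 wood 207.1 collarfar 190.9 foot far 4.1 20.9 foot near 80.9
44.8333 [ 0.4813 -0.0802  0.194 ] [ 0.4  0.1 -2.4] 0.35164285524949707
60 ##########..........................
[... 633 characters left out ...]
..........
120 .........................#############..........................
126 .......................################.........................
132 ......................##################........................
138 ......................###################.......................
144 ......................##################........................
150 ......................##################........................
156 ........................###############.........................
162 ..........................##########............................
168 ...........................########.............................
174 ...........................########.............................
```

The pusher hangs about 28° off vertical, foot towards +n (the camera side). I'll set its rear foot edge in the dish and sweep the hand over it to upright.

```bash
python3 -m inch '[[1.5,-2,0,0,2],[3,-4,0,0,2],[4.5,-6,0,0,2],[6.2,-8.4,0,0,2],[6.2,-8.4,-1.5,0,2],[6.2,-8.4,-3,0,2],[6.2,-8.4,-4.5,0,2],[6.2,-8.4,-5.5,0,2],[6.2,-8.4,-5.5,0,2],[6.2,-8.4,-5.5,0,2]]'
python3 -c "
import map
map.go('w21.png',100,290)"
```

```text
time_s: 45.67
position: [0.5437, -0.1642, 0.1393]
tcp_rot: [[0.157, 0.988, -0.001], [0.988, -0.157, 0.001], [0.001, -0.002, -1.0]]
force: [-0.6, -0.8, -2.7]
opening: 0.348
grasp_force: 30.0
45.7167 [ 0.5442 -0.1643  0.14  ] [ 0.2 -0.3 -1.8] 0.3508767006555909
100 .......................###############..........................
106 ....................#####################.......................
112 ..................#########################.....................
118 .................#################o#########....................
124 ................#####################o#o#####...................
130 ...............#########################ooo###..................
136 ...............##########################ooo###.................
142 ..............###########################oo####.................
148 ..............###########################oo####.................
154 ..............###########################o#####.................
160 ...............###############################..................
166 ................##############################..................
172 ........
[... 667 characters left out ...]
..........
232 #################....####WWWWWWWWWWWW####.......................
238 ..##################.###WWWWWWWWWWWWWW.###......................
244 .....##################WWWWWWWWWWWWWWWW##.......................
250 ........##############.WWWWWWWWWWWWWWWW.........................
256 ...........############WWWWWWWWWWWWWWWW.........................
262 ..............########.WWWWWWWWWWWWWWWW.........................
268 .................######WWWWWWWWWWWWWWWW.........................
274 ....................##WWWWWWWWWWWWWWWWWW........................
280 ................#.....WWWWWWWWWWWWWWWWWW........................
286 .................####.WWWWWWWWWWWWWWWWWW#####.#.................
```

```bash
python3 -m inch '[[0,0,1.2,0,2],[0.1,1,1.2,0,2],[0.2,1.8,1.2,0,2],[0.2,1.8,0.6,0,2],[0.2,1.8,0,0,2],[0.2,1.8,-0.3,0,2],[0.2,1.8,-0.3,0,2]]'
python3 -m inch '[[0,0,-0.15,0,2],[0,0,-0.3,0,2],[0,0,-0.3,0,2]]'
```

```text
time_s: 46.3
position: [0.5464, -0.1476, 0.137]
tcp_rot: [[0.155, 0.988, 0.0], [0.988, -0.155, -0.003], [-0.002, 0.001, -1.0]]
force: [-1.0, -2.0, 3.3]
opening: 0.349
grasp_force: 30.0
time_s: 46.55
position: [0.5473, -0.1494, 0.1359]
tcp_rot: [[0.155, 0.988, 0.003], [0.988, -0.155, -0.006], [-0.005, 0.004, -1.0]]
force: [-2.4, -6.0, 10.4]
opening: 0.349
grasp_force: 30.0
```

```bash
python3 -m inch '[[0.1,0.6,0.2,0,2],[0.2,1.2,0.3,0,2],[0.3,1.8,0.4,0,2],[0.4,2.6,0.5,0,2],[0.5,3.4,0.5,0,2],[0.5,3.4,0.5,0,2]]'
python3 -c "
import map
map.go('w22.png',130,290)"
```

```text
time_s: 47.05
position: [0.5563, -0.1152, 0.1442]
tcp_rot: [[0.155, 0.988, 0.013], [0.988, -0.155, -0.008], [-0.006, 0.014, -1.0]]
force: [-1.3, -3.8, 21.6]
opening: 0.351
grasp_force: 30.0
47.1 [ 0.5563 -0.1156  0.1441] [-0.7 -4.7 21.9] 0.3473771617598206
130 ................................................................
136 ................................................................
142 ................................................................
148 ................................................................
154 ................................................................
160 ................................................................
166 ....................###############.............................
172 ..................####################..........................
178 ................########################........................
184 ...............##########################.......................
190 ..............############################......................
196 .............##############################.....................
202 ...........
[... 319 characters left out ...]
..........
232 ................#########################.......................
238 .................o#####################.........................
244 ....................#####.WWWWWWWW.####.........................
250 ....................###WWWWWWWWWWWWWW###........................
256 ###.................##WWWWWWWWWWWWWWW.##........................
262 ######..............##WWWWWWWWWWWWWWWW#.........................
268 #########............#WWWWWWWWWWWWWWWW..........................
274 ############..........WWWWWWWWWWWWWWWW..........................
280 ###############.#.....WWWWWWWWWWWWWWWWW.........................
286 .#############....###.WWWWWWWWWWWWWWWWW..####...................
```

```bash
python3 -m inch '[[0,0,0.3,0,2],[0.05,0.6,0.35,0,2],[0.1,1.2,0.3,0,2],[0.1,1.7,0.2,0,2],[0.2,2.2,0.1,0,2],[0.2,2.2,0.1,0,2]]'
python3 -c "
import map
map.go('w23.png',180,290)"
```

```text
time_s: 47.6
position: [0.5597, -0.096, 0.1474]
tcp_rot: [[0.154, 0.988, 0.016], [0.988, -0.154, -0.013], [-0.01, 0.018, -1.0]]
force: [-2.9, -9.9, 32.9]
opening: 0.35
grasp_force: 30.0
47.65 [ 0.5596 -0.0962  0.1474] [-3.6 -9.3 33.7] 0.34914633849401255
180 ................................................................
186 ......................############..............................
192 ..................###################...........................
198 ................#######################.........................
204 ...............##########################.......................
210 ..............############################......................
216 .............#############################......................
222 .............##############################.....................
228 .............##############################.....................
234 .............#############################......................
240 ..............############################......................
246 ...............###ooo####################.......................
252 ................o#########WWWWWWW.#####o........................
258 ..................o####WWWWWWWWWWWW.###.........................
264 ...................###WWWWWWWWWWWWWWW##.........................
270 #..................###WWWWWWWWWWWWWWW##.........................
276 ####................##WWWWWWWWWWWWWWW...........................
282 ########.......#..###.WWWWWWWWWWWWWWWW...####...................
288 ###########......####.WWWWWWWWWWWWWWWW...#.##.#.................
```

```bash
python3 -m inch '[[-0.1,0.2,0.15,0,2],[-0.1,0.2,0.3,0,2],[-0.1,0.2,0.3,0,2],[-0.1,0.2,0.3,0,2]]'
python3 -m inch '[[0,0.1,0.15,0,2],[0,0.1,0.2,0,2],[0,0.1,0.2,0,2]]'
python3 -c "
import map
map.go('w24.png',180,290)"
```

```text
time_s: 47.98
position: [0.5576, -0.0928, 0.1483]
tcp_rot: [[0.156, 0.988, 0.014], [0.988, -0.156, -0.009], [-0.007, 0.015, -1.0]]
force: [-1.8, -7.2, 23.7]
opening: 0.35
grasp_force: 30.0
time_s: 48.23
position: [0.557, -0.0908, 0.1489]
tcp_rot: [[0.157, 0.988, 0.012], [0.988, -0.157, -0.007], [-0.005, 0.013, -1.0]]
force: [0.5, -4.7, 17.0]
opening: 0.348
grasp_force: 30.0
48.2833 [ 0.557  -0.0908  0.1489] [-0.5 -4.9 16.6] 0.34817114994289705
180 ................................................................
186 ................................................................
192 .......................############.............................
198 ....................###################.........................
204 ..................#######################.......................
210 .................#########################......................
216 ................###########################.....................
222 ...............#############################....................
228 ...............#############################....................
234 ...............#############################....................
240 ...............#############################....................
246 ................###oooo##############o#####.....................
252 ................o###o#######..W.##########......................
258 ..................o#####.WWWWWWWWWW.####o.......................
264 ....................###WWWWWWWWWWWWWW###........................
270 #...................##.WWWWWWWWWWWWWW.##........................
276 ####.................#WWWWWWWWWWWWWWWW#.........................
282 #######........#.####.WWWWWWWWWWWWWWWW...###..#.................
288 ##########....#..####.WWWWWWWWWWWWWWWWW..####...................
```

The contact height of 0.147 matches the cap sitting 11 mm above the fingertips, so the foot is flat on the dish floor. I'll ease off and release gently.

```bash
python3 -m inch '[[0,0.15,0.15,0,2],[0,0.15,0.3,0,2],[0,0.15,0.4,0,2],[0,0.15,0.4,0,2]]'
```

```text
time_s: 48.62
position: [0.5546, -0.0871, 0.15]
tcp_rot: [[0.157, 0.988, 0.006], [0.988, -0.157, -0.002], [-0.001, 0.006, -1.0]]
force: [1.9, -2.6, 6.0]
opening: 0.351
grasp_force: 30.0
```

```bash
python3 -m inch '[[0.1,-0.2,0,0,2],[0.2,-0.35,0,0,2],[0.2,-0.35,0,0,2],[0.2,-0.35,0,0,2]]'
```

```text
time_s: 48.95
position: [0.5552, -0.0902, 0.1494]
tcp_rot: [[0.157, 0.988, 0.003], [0.988, -0.157, -0.001], [-0.001, 0.003, -1.0]]
force: [2.9, -2.3, 6.3]
opening: 0.347
grasp_force: 30.0
```

```bash
python3 -m inch '[[0,0,0,0,3.3],[0,0,0,0,3.4],[0,0,0,0,3.6],[0,0,0,0,3.8],[0,0,0,0,3.8],[0,0,0,0,3.8]]'
python3 -c "
import map
map.go('w25.png',180,400)"
```

```text
time_s: 49.45
position: [0.5532, -0.0888, 0.1483]
tcp_rot: [[0.156, 0.988, -0.002], [0.988, -0.156, 0.001], [0.001, -0.002, -1.0]]
force: [-0.4, 0.4, -0.8]
opening: 0.433
grasp_force: 0.0
49.5 [ 0.5534 -0.089   0.1485] [-0.4  0.3  0.6] 0.4351813033634303
180 ................................................................
186 ................................................................
192 ............................#######.............................
198 ........................################........................
204 .....................#####################......................
210 ...................#########################....................
216 ..................###########################...................
222 .................#############################..................
228 .................#############################..................
234 .................###oo########################..................
240 .................#############################..................
246 ..................###oo#######################..................
252 .............
[... 1007 characters left out ...]
#######..#
342 .############################################################...
348 .############################################################...
354 .############################################################...
360 ....##....#####..................###WWWWWWWWWW#####.#..###......
366 ...######.#####.....................#WWWWWWWWW##.##..##.#.#.....
372 ..###..#..#####......................WWWWWWWWWW####..#..#.##...#
378 .###..#...............................WWWWWWWWWW###.....###.##.#
384 .##.#.#.#.WW..........................WWWWWWWWW.####..#..#######
390 .####...#.WWW..........................WWWWWWW...###....#####...
396 ................................................................
```

It toppled again towards −n, so the foot was not flat before release. I'll print the brightness map from just before release to see how it sat.

```bash
python3 - <<'E'
import cv2
for f in('w24','w8'):
    h=cv2.cvtColor(cv2.imread(f'pics/{f}.png'),cv2.COLOR_BGR2HSV)
    print(f)
    for v in range(182,290,4):
        print(v,''.join('W' if (h[v,u,1]>110 and h[v,u,0]<18) else '.' if h[v,u,1]>35 else chr(97+h[v,u,2]//12) for u in range(262,384,2)))
E
python3 fit.py | sed -n 2,4p
```

```text
w24
182 .............................................................
186 .............................................................
190 .....................gghhiiihhhggh...........................
194 .................lhhhihhiihhhhhhhhhgjlk......................
198 ..............lkjhhiihiihhhhhhhhhhhhhgiklm...................
202 ............kkihhhihihhhhhhhhhhhhhhhhhhkjmoo.................
206 ..........kkiikhiihihhhhhgggghhhhhhhhhhlokjloo...............
210 ........kkjijkkihhihhhhggggggggghhhhhhhhppnjknk..............
214 .......kkjijkkkhhhhhhhhggggggggghhhhhhhjpooojikk.............
218 ......kkjijkkkkhhhhhhhhgggghgggghhhhhhhkpoooniikk............
222 ......kkiikkkkkkhhhhhhhgggghggggghhhhhjoooooojijk............
226 ......kjijkkkkkkkihhhhhgggghggggghhhhjloooookkiikk...........
230 .....kkjijkkkkkkkkkhhhhgggghgggggihjkkoooooookjjkk...........
234 ......kjjjkkkkkkkkkkkkiggggggggggjkkkkonooookkjjkk...........
238 ......kjjjkkkkkkkkkkkkjggggggggggikkkkkkkkkkkjjjkk...........
242 ......kkjjmuuuuqukkkkjggghhhhhhhhhhhkkkkkmkkkjjkk............
246 .......urmmouuuuutjghhhhhhiihhhhhiii
[... 1969 characters left out ...]
njghhhhhhhhhgginoooquuu................
262 ....................gghhiiiiiiiiiiiihhggju...................
266 ..................hhihihihhihiihiiihhhhhhg...................
270 ................ghhiihhhhhhh.WW..hhhhhhhhhhgh................
274 ...............hhhhiihhWWWWWWWWWWWWWW.hhhhhhh................
278 rro...........hhhhih.WWWWWWWWWWWWWWWWWWWhhhhhh...............
282 rrprrr...b.bbbbghh.WWWWWWWWWWWWWWWWWWWWWW.hhhbbbbb...........
286 rrrrr.aababbbbbfhhWWWWWWWWWWWWWWWWWWWWWWWW.hhbbbbbb.b........
-5 wood 259.5 collarfar 249.1 foot far 219.7 221.5 foot near 270.5
0 wood 253.3 collarfar 242.2 foot far 205.2 207.5 foot near 256.4
5 wood 247.3 collarfar 235.6 foot far 190.5 193.4 foot near 242.4
```

In the w24 map the foot disc (rows 190–232) sticks out over the dish's far (+n) rim: it was resting on the rim. So the hand must end about 13 mm further −n. I'll find the fallen pusher and repeat the recovery with that correction.

```bash
python3 -m inch '[[0,0,2,0,3.8],[0,-1,3.8,4,6],[0,-3,3.8,8,6],[0,-5,3.8,12,6],[0,-7,3.8,12,6],[0,-9,3.8,12,6],[0,-11.4,3.8,12,6],[0,-11.4,3.8,12,6],[0,-11.4,3.8,12,6]]'
cat > vm.py <<'E'
from h import *
def vm(fn,v0,v1,u0=262,u1=384,dv=4,du=2):
    c=snap('wrist',fn);s=readout.read_state();print(s['time_s'],np.array(s['position']).round(4),np.array(s['force']).round(1),round(s['opening'],3),np.array(s['tcp_rot'])[:2,0].round(3))
    h=cv2.cvtColor(c['image'],cv2.COLOR_BGR2HSV)
    for v in range(v0,v1,dv):
        print(v,''.join('W' if (h[v,u,1]>110 and h[v,u,0]<18) else '.' if h[v,u,1]>35 else chr(97+h[v,u,2]//12) for u in range(u0,u1,du)))
    return c
E
python3 - <<'E'
from vm import *
c=vm('w26.png',120,330,200,440,6,4)
h=cv2.cvtColor(c['image'],cv2.COLOR_BGR2HSV);m=cv2.inRange(h,(3,110,30),(17,255,220));n,l,st,ce=cv2.connectedComponentsWithStats(m)
for k in range(1,n):
    if st[k,4]>150:
        p=np.argwhere(l==k)[:,::-1].astype(np.float32);print(st[k].tolist(),ce[k].round(1),plane(c,*ce[k],.02).round(4),cv2.minAreaRect(p))
print('jar top',proj(c,[.525,-.306,.108]))
E
```

```text
time_s: 50.3
position: [0.5539, -0.2044, 0.1868]
tcp_rot: [[-0.05, 0.999, -0.0], [0.999, 0.05, 0.0], [0.0, -0.0, -1.0]]
force: [-0.4, 0.5, 0.4]
opening: 0.684
grasp_force: 0.0
50.35 [ 0.5536 -0.2033  0.1867] [-1.   0.6 -0.2] 0.687 [-0.051  0.999]
120 rrrrrpr...............oknpppppkjkkjpuuuupn..................
126 rrrrrrrr...............oknppppkjkkkpuuuotu..................
132 rrrrrrrrqq..............ollpppkjkrosuupu....................
138 .rrrrrrrrqr...............pllmkjnromouu.....................
144 ...qrrrrrrrro................pkpsrnu........................
150 ....rrrrrrrrpr.................psrn.........................
156 .....sqrrrrrrrr................psrn.........................
162 .......rrrrrrrrqr..............nsrn.........................
168 ........rqrrrrrrqr.............hhhh.........................
174 ..........rrrrrrrrro...........hhhh.........................
180 ...........rrrrrrrrpr..........hhhh.........................
186 .............rrrrrrrrr.........hhhh.........................
192 ..............rrrrrrrrqr.......hhhh.........................
198 ....
[... 1176 characters left out ...]
.bbbbb..........................qqrbbbbbb.b.......
312 ........b.bbbbbb...........................rrbbbbbbb..b.....
318 b...bb...bbbbbbb...WWWWW.....................bbbbbbb.bba....
324 ...aa....bbbbbbb...WWWWWWW....................bbbbbbb..b....
[314, 224, 30, 51, 1323] [328.3 248.9] [ 0.562  -0.2333  0.02  ] ((328.9053955078125, 249.1898651123047), (29.09300422668457, 49.650352478027344), 1.4688007831573486)
[189, 239, 51, 43, 623] [221.8 252.6] [ 0.4546 -0.2425  0.02  ] ((218.98109436035156, 254.21351623535156), (54.6264533996582, 26.83533477783203), 36.02737045288086)
[268, 316, 35, 12, 233] [284.7 321.5] [ 0.5196 -0.3182  0.02  ] ((285.0, 321.5), (11.0, 34.0), 90.0)
jar top [280.7 364.4]
```

```bash
python3 -m inch '[[0.4,-1,-2,0,6],[0.8,-1.9,-5,0,6],[0.8,-1.9,-8,0,6],[0.8,-1.9,-11,0,6],[0.8,-1.9,-14,0,6],[0.8,-1.9,-16,0,6],[0.8,-1.9,-17.5,0,6],[0.8,-1.9,-18,0,6],[0.8,-1.9,-18,0,6],[0.8,-1.9,-18,0,6]]'
python3 -m inch '[[0,0,-0.05,0,2],[0,0,-0.05,0,2],[0,0,-0.05,0,2],[0,0,-0.05,0,2],[0,0,-0.05,0,2],[0,0,-0.05,0,2],[0,0,-0.05,0,2]]'
```

```text
time_s: 51.18
position: [0.5624, -0.2218, 0.0074]
tcp_rot: [[-0.053, 0.999, 0.0], [0.999, 0.053, 0.0], [0.0, 0.0, -1.0]]
force: [0.4, 0.5, -0.4]
opening: 0.692
grasp_force: 0.0
time_s: 51.77
position: [0.5622, -0.2226, 0.0067]
tcp_rot: [[-0.052, 0.999, 0.0], [0.999, 0.052, -0.0], [-0.0, 0.0, -1.0]]
force: [0.8, 0.5, 0.1]
opening: 0.312
grasp_force: 30.0
```

```bash
python3 -m inch '[[0,0,2,0,2],[0,0,5,0,2],[-2,1.5,7,0,2],[-4,3,7,0,2],[-6,5,7,0,2],[-8,7,7,0,2],[-10.2,8.1,6,0,2],[-10.2,8.1,4,0,2],[-10.2,8.1,2,0,2],[-10.2,8.1,0.7,0,2]]'
python3 -m inch '[[0,0,-0.3,0,2],[0,0,-0.6,0,2],[0,0,-0.8,0,2],[0,0,-0.8,0,2]]'
```

```text
time_s: 52.6
position: [0.4593, -0.1409, 0.0123]
tcp_rot: [[-0.053, 0.999, -0.001], [0.999, 0.053, 0.001], [0.001, -0.001, -1.0]]
force: [0.0, -0.6, -3.2]
opening: 0.313
grasp_force: 30.0
time_s: 52.93
position: [0.4598, -0.1414, 0.006]
tcp_rot: [[-0.052, 0.999, -0.001], [0.999, 0.052, 0.0], [0.0, -0.001, -1.0]]
force: [-1.7, 0.7, 1.9]
opening: 0.316
grasp_force: 30.0
```

```bash
python3 -m inch '[[0,0,0,0,3.6],[0,0,0,0,3.9],[0,0,0,0,3.9],[0,0,0,0,3.9],[0,-0.8,0,0,3.9],[0.1,-1.7,0,0,3.9],[0.1,-2.6,0,0,3.9],[0.2,-3.5,0,0,3.9],[0.2,-3.5,0,0,3.9],[0.2,-3.5,0,0,3.9]]'
python3 - <<'E'
from vm import *
vm('w27.png',180,328,250,400,6,3)
E
```

```text
time_s: 53.77
position: [0.4628, -0.178, 0.0055]
tcp_rot: [[-0.05, 0.999, 0.002], [0.999, 0.05, -0.001], [-0.001, 0.002, -1.0]]
force: [1.0, -0.5, -0.1]
opening: 0.445
grasp_force: 0.4
53.8167 [ 0.4625 -0.1774  0.0055] [ 0.4 -0.4  0.3] 0.446 [-0.051  0.999]
180 rqrrqrrqrrrrrrqrrrrrrorrr.....hijjjkkkjjjjj.......
186 rrrrrrqrrqrrrrrrqrrqrrrprrq...hiijkkkkijji........
192 ..rrqrrrrrrqrrrrrrqrr.gggggggghhhijkkkjjji........
198 ....rrprrrrrrqrrqrrrgggggggggghhhhhhikjji.........
204 .....nrrqrrqrrrqrrqrgghhhhhhggggggghhhhjhggggg....
210 .......orrprrqrrrrrrqrghhhhhhhhhhihhgggggggggggg..
216 .........prrprrqrrrrrrqWWWhhhhhhhhhhhhhhhhhjjjjii.
222 ...........qrrprrqrrrrpWWWWWWWWW.hhhhhhhhhhhjjih..
228 .............qrrprrqrrWWWWWWWWWWWWWWWWWWWWW.......
234 ...............qrrqrrqWWWWWWWWWWWWWWWWWWWWW.......
240 .................rrrqoWWWWWWWWWWWWWWWWWWWW........
246 ...................rrWWWWWWWWWWWWWWWWWWWWWrrq.....
252 .....................WWWWWWWWWWWWWWWWWWWW.rprrn...
258 ....................WWWWWWWWWWWWWWWWWWWWWqrrprrrk.
264 ....................WWWWWWWWWWWWWWWWWWWWqrrqrrorrr
270 ....................WWWWWWWWWWWWWWWWWWWWrrqrrqrror
276 ...................WWWWWWWWWWWWWWWWWWWWrrrrrrrrrrr
282 .......bbbb........WWWWWWWWWWWWWWWWWWWWb.b.rrrrrrr
288 .....b..bbb.......WWWWWWWWWWWWWWWWWWWW.bbb.bqrrqrr
294 .......bbbb.......WWWWWWWWWWWWWWWWWWWWbbbb...rqrrq
300 .......bbbb.....WWWWWWWWWWWWWWWWWWWWW.bbbb.a.brrqr
306 .a.b.bbbbbbc....WWWWWWWWWWWWWWWWWWWWWbbbbbbb...hrr
312 .a..bbbbbbbb....WWWWWWWWWWWWWWWWWWWWW.bbbbbb..b..q
318 ..b.bbbbbbb......WWWWWWWWWWWWWWWWWWWW.bbbbbbb.b...
324 ...bbbbbbbb.........WWWWWWWWWWWWWWWW.bbbbbbbb...aa
```

```bash
python3 -m inch '[[0.2,0,0,-4,4.2],[0.4,0,0,-8,4.2],[0.4,0,0,-11,4.2],[0.4,0,0,-11,4.2],[0.4,0,0,-11,2],[0.4,0,0,-11,2],[0.4,0,0,-11,2],[0.4,0,0,-11,2],[0.4,0,0,-11,2]]'
python3 -m inch '[[0,0.2,1.3,0,2],[0.1,0.6,2.6,0,2],[0.2,1.1,4,0,2],[0.3,1.8,5.2,0,2],[0.4,2.5,6.5,0,2],[0.5,3.2,7.5,0,2],[0.6,4.1,8.5,0,2],[0.8,5,9.4,0,2],[0.9,6,10.2,0,2],[0.9,6,10.2,0,2]]'
python3 -c "
from vm import *
vm('w28.png',60,240,250,400,8,3)"
```

```text
time_s: 54.57
position: [0.4661, -0.1764, 0.0055]
tcp_rot: [[0.139, 0.99, 0.0], [0.99, -0.139, 0.0], [0.0, 0.0, -1.0]]
force: [0.8, 0.4, 0.0]
opening: 0.348
grasp_force: 30.0
time_s: 55.4
position: [0.4754, -0.1145, 0.1088]
tcp_rot: [[0.138, 0.99, 0.001], [0.99, -0.138, 0.0], [0.0, 0.001, -1.0]]
force: [-0.3, 0.6, -2.5]
opening: 0.35
grasp_force: 30.0
55.45 [ 0.4753 -0.1153  0.1081] [ 1.1  0.5 -2.5] 0.349 [0.137 0.991]
60 ..................................................
68 ......................jioooooooonn................
76 ...................hijjjiiiiiiklppoml.............
84 ..................hiiiiiiiiiiiiiiiiiol............
92 .................giiiiiiiiijjiiiiiiiiih...........
100 ..................iiiiiihijjjjiiiiiiiii...........
108 ..................iiiiighijjjjiiiiihii............
116 .....................igghijjjjihiiij..............
124 ........................iijjjjij..................
132 .......................giijjjji...................
140 .......................hijjjjji...................
148 .......................hijjjjji...................
156 .......................hijjjjji...................
164 .......................iijjjjji...............pnlk
172 ......................giijjjjji............nollppp
180 ......................ghhhiijmk...........olnppppp
188 ......................hhhhhhhhi..........oikkkkkkk
196 ......................hhhhhhhhg.........kikkkkkkkk
204 .................ghhhhhhhhhhhhhhhi......kikkkkkkkk
212 prrp...........ghhhhhgggggggggghijii....kjkkkkkkkk
220 rrrrorrm.......ghh.WWWWWWWWWWWWW.gggg...kkjkkkkkkk
228 rrrrrrrrprr.....gWWWWWWWWWWWWWWWWWgg.....kkjkkkkkk
236 rrrrrrrrrrrqqrr..WWWWWWWWWWWWWWWWW.........kkjjkkk
```

```bash
python3 -m inch '[[0,0,-0.4,0,2],[0.1,0.8,0.1,0,2],[0.2,1.6,0.6,0,2],[0.3,2.5,1.1,0,2],[0.5,3.5,1.5,0,2],[0.6,4.5,1.8,0,2],[0.7,5.4,2.1,0,2],[0.9,6.4,2.3,0,2],[1,7.4,2.5,0,2],[1,7.4,2.5,0,2]]'
python3 -c "
from vm import *
vm('w29.png',100,260,250,400,6,3)"
```

```text
time_s: 56.28
position: [0.485, -0.0402, 0.1328]
tcp_rot: [[0.137, 0.991, -0.0], [0.991, -0.137, 0.001], [0.001, -0.0, -1.0]]
force: [-0.1, 0.1, -2.6]
opening: 0.35
grasp_force: 30.0
56.3333 [ 0.485  -0.0412  0.1326] [-0.7  0.1 -2.3] 0.352 [0.137 0.991]
100 j...................hijjjjjjjjjmlnkj.....gijlfffdh
106 ...................hjiiiiijjjjjjiiihg......iikllll
112 ..................giiiiiiiiiiiiiiiiijh......eeiill
118 ..................iiiiiiihiiiiiiiiiiii.........fff
124 ..................iiiiiigiijiiihiiiiii............
130 ...................iiiiigiijiiihiiiii.............
136 ....................iiighiijiiihiiii..............
142 .......................ghiijikihoq................
148 ........................hiikmmk...................
154 ........................hiijmlk...................
160 .......................ghiknmlk...................
166 .......................ghiknmlk...................
172 .......................ghikmmlk...................
178 .......................ghlnmmlj...................
184 .......................hhijijkh...................
190 ......................hhhhjijih...................
196 ......................ghhhjiiih...................
202 ......................ghhhhhhhg...................
208 ...................hhiiiiijjjjiii.................
214 ................ghhhhggggiiiighhhhg...............
220 ...............ghhhhg.WWWWWWW.ghhghh..............
226 ...............hhhgWWWWWWWWWWWWW.hhgg.............
232 ................ggWWWWWWWWWWWWWWW.gg..............
238 ..................WWWWWWWWWWWWWWWWh...............
244 .................WWWWWWWWWWWWWWWWW............kkkm
250 .................WWWWWWWWWWWWWWWWW.........kkjkkmo
256 .................WWWWWWWWWWWWWWWWW.......kjkkkkkoo
```

```bash
python3 -m inch '[[0,0,-0.5,0,2],[0,0,-0.9,0,2],[0.1,0.8,-0.5,0,2],[0.2,1.6,-0.2,0,2],[0.3,2.5,0.1,0,2],[0.5,3.8,0.4,0,2],[0.7,5.1,0.6,0,2],[0.7,5.1,0.6,0,2]]'
python3 -c "
from vm import *
vm('w30.png',120,264,250,400,6,3)"
```

```text
time_s: 57.0
position: [0.4935, 0.0103, 0.1404]
tcp_rot: [[0.138, 0.99, 0.004], [0.99, -0.138, -0.0], [0.0, 0.004, -1.0]]
force: [-0.9, -2.3, 11.0]
opening: 0.349
grasp_force: 30.0
57.05 [0.4934 0.0097 0.1403] [-0.5 -2.9 10.8] 0.348 [0.137 0.991]
120 ssssssssnlkk.........................fffeeeeeeeeee
126 sssssssllkj..........................fffeeeeedeede
132 sssssplkl............................ffeeeddedeeeg
138 ssssmlkk............................ffffffghpllgeh
144 sssmkki..............................ffffffhorrheh
150 splkl................................efffffghssggh
156 mlkj..................................efffffgirehh
162 kkj....................................effffffiehh
168 l.....................hjkkkkkkkhh.......eeffffefhh
174 ....................ikkjkkkkkkjhhhg......feeffehhh
180 ...................ijjjhhhhjjhhijjk.........eeehhh
186 ...................hhhhhgghghghhhhhj..........fhhh
192 ...................hhhhhgghghghhhhhi.........ehhhh
198 ....................hhhhgghggghhhhh..........egghh
204 .....................hhggghggghhjk...........fhnnn
210 .......................ggghggg...............gjnnn
216 .......................gghhggg....................
222 .......................gghgggg....................
228 ......................ghhhhhgg....................
234 ...................hhhhhhhhhhhhhh.................
240 .................hhhhhhWWWW.hhhhhhg...............
246 ................hhhhWWWWWWWWWWWhhhh...............
252 ................hhWWWWWWWWWWWWWWWhhh..............
258 ................hhWWWWWWWWWWWWWWWhh...............
```

```bash
python3 -m inch '[[0.1,0.8,0.15,0,2],[0.2,1.6,0.2,0,2],[0.3,2.4,0.15,0,2],[0.45,3.2,0.1,0,2],[0.45,3.2,0.1,0,2]]'
python3 -c "
from vm import *
vm('w31.png',160,270,250,400,5,3)"
```

```text
time_s: 57.47
position: [0.4987, 0.0423, 0.1417]
tcp_rot: [[0.138, 0.99, 0.006], [0.99, -0.138, 0.001], [0.001, 0.005, -1.0]]
force: [-0.0, 0.5, 11.7]
opening: 0.35
grasp_force: 30.0
57.5167 [0.4986 0.0419 0.1417] [-1.7 -0.2 11.8] 0.351 [0.138 0.99 ]
160 mssssssssmkl........................fffeeefkrqrief
165 sssssssrlkkn........................fffeeeeeeegieh
170 ssssssqlkk..........................fffeeeeeeeeeeh
175 sssssolkj...........................ffeeeeeeeeeeeh
180 ssssmlkj............................ffffeeeeeeeehh
185 sssmll..............................ffffffeeeeeehh
190 ssmkk................................fffffgheeeehh
195 rlkk.................................ffffffghkefhh
200 lkk....................ghiiiih........ffffffgiehhh
205 jj...................hiiiiiihiiih......eefffffehhh
210 j...................hhhihhhhhiiiih......feffffehhh
215 ...................hhhhihhhhhhhhkkh.......fefefhhh
220 ...................hiihhggggghhikkk..........effhh
225 ...................hhhhhgggggghikkk..........effgh
230 ...................hhhhggggggghhkk...........effff
235 ....................hhiggggggghkkl..........efffff
240 ......................hggggggghi............efffff
245 ....................gghiiiiihg..............efffff
250 ..................giiiiihhhhhhhhg...........efffff
255 .................hhiihWWWWWW.iihhh.........efffhhh
260 ................hiihWWWWWWWWWWWhiih........ehhhhhg
265 ................ii.WWWWWWWWWWWWWhih........ehijjjj
```

Nearly upright, about 2° off. I'll finish the sweep, press to level on the worktop, then lift and look.

```bash
python3 -m inch '[[0.1,0.4,0,0,2],[0.1,0.6,-0.2,0,2],[0.1,0.6,-0.4,0,2],[0.1,0.6,-0.4,0,2],[0.1,0.6,0,0,2],[0.1,0.6,1.5,0,2],[0.1,0.6,3,0,2],[0.1,0.6,3,0,2],[0.1,0.6,3,0,2]]'
python3 -c "
from vm import *
vm('w32.png',180,270,250,400,4,3)"
```

```text
time_s: 58.27
position: [0.4975, 0.0473, 0.1696]
tcp_rot: [[0.139, 0.99, 0.001], [0.99, -0.139, 0.001], [0.001, 0.001, -1.0]]
force: [-0.1, 0.6, -3.1]
opening: 0.347
grasp_force: 30.0
58.3167 [0.4969 0.0472 0.1689] [-0.4 -0.2 -2.1] 0.347 [0.139 0.99 ]
180 sssssssmlk..........................fffeeeeeeehhhh
184 ssssssmlk...........................ffffeeeeeehhhh
188 sssssnlk............................fffffeeeeehhhh
192 ssssnlk..............................effffheefhhhh
196 sssolk................ghhhhg.........efffffiehhhhh
200 ssolj...............hiiiiiiiih........efffffehhhhh
204 spljj.............ghhhhiiiiihhhh.......effffehhhhh
208 pljj.............hhhhhhihhhhhiii........efffehhhhh
212 lkj..............hhhhihhghhhhhhhh........efffhhhhf
216 kj...............hhhhhggggghhhhhh..........effffff
220 j................hhhhhgggggghhhhk..........effffff
224 .................hhhhhgggggghhhhk..........effffff
228 .................hhhhhgggggghhhh...........effffff
232 ..................hhhggggggghhhi...........effffff
236 ...................hhggggggghh............fggghhff
240 .....................ggggggg..............ehhhhhhf
244 ...................ghhiiiiiihh............ehhhhhhf
248 ..................hiihhhhhhhhhh...........fhhhhhhf
252 ................ghhiii..W..hhhhhh.........ghhhhhhg
256 ................iihhWWWWWWWWWhiii.........himmllkj
260 ...............hii.WWWWWWWWWWW.hhh........hmmmmmmm
264 ...............iihWWWWWWWWWWWWW.hh.........nnmnnmm
268 ...............iiWWWWWWWWWWWWWWWih................
```

```bash
python3 -m inch '[[0,-0.5,1,0,2],[0.6,-2,2,0,2],[1.2,-3.6,2,0,2],[2,-5.4,2,0,2],[2.8,-7.2,2,0,2],[3.6,-9,2,0,2],[4.4,-10.8,2,0,2],[5,-12.6,2,0,2],[5.5,-13.8,2,0,2],[5.65,-14.4,2,0,2]]'
python3 -m inch '[[0,0,-1.2,0,2],[0,0,-2.2,0,2],[0,0,-2.8,0,2],[0,0,-2.8,0,2],[0,0,-2.8,0,2]]'
python3 -c "
from vm import *
vm('w33.png',176,280,250,400,4,3)"
```

```text
time_s: 59.15
position: [0.5547, -0.0994, 0.1891]
tcp_rot: [[0.141, 0.99, 0.0], [0.99, -0.141, -0.0], [-0.0, 0.0, -1.0]]
force: [0.8, -0.8, -2.3]
opening: 0.351
grasp_force: 30.0
time_s: 59.57
position: [0.5533, -0.0966, 0.1608]
tcp_rot: [[0.139, 0.99, -0.002], [0.99, -0.139, 0.001], [0.001, -0.002, -1.0]]
force: [-0.0, -0.2, -3.0]
opening: 0.351
grasp_force: 30.0
59.6167 [ 0.5539 -0.0969  0.1614] [ 0.5 -0.4 -3.2] 0.348 [0.139 0.99 ]
176 ..................................................
180 ..................................................
184 ..................llkjjiiijjkll...................
188 ................lkiiikkkkkkkiijkl.................
192 ..............lkiikkkkkkkkkkkkkiik................
196 .............kjikkkkkkggggghkkmpmikk..............
200 ............kjikkkkjhiiiiiiiigoppojlk.............
204 ...........kkikkkkghhiiiiiiihhhlppnik.............
208 ...........kijkkkihhhhhhhhhhiiiippojik............
212 ...........kikkkkhhhhhhhhhhhhhhhipokik............
216 ..........kjjkkkkhhhhhggggghhhhhjpkkijk...........
220 ..........kijkkkkhhhhhgggggghhhhiookijk...........
224 ..........kjjkkkkhhhhhgggggghhhhkookjjk...........
228 ..........kjjkkokhhhhhgggggghhhhmokkjjk...........
232 ..........kkjkkkkkhhhggggggghhhikkkkjk............
236 ...........kjjkkkkkhhggggggghhikkkkjjk............
240 ............kjmuuukkjgggggggisokkkjjk.............
244 ............uqmmuutmghiiiiihgitutjjkk.............
248 .............uqmmohiihhhhhhhhhhlonkl..............
252 ..............uughiiii....hhhhhhhuu...............
256 ................hihhWWWWWWWWWhiih.................
260 ...............hiihWWWWWWWWWWW.hhh................
264 ...............iihWWWWWWWWWWWWW.hh................
268 r..............iiWWWWWWWWWWWWWWWhh................
272 prr............hhWWWWWWWWWWWWWWWii................
276 rrprr..........hhWWWWWWWWWWWWWWWhh................
```

The foot (rows 196–238, columns 300–346) now sits well inside the dish ring (columns 280–365). I'll lower it.

```bash
python3 -m inch '[[0,0,-0.5,0,2],[0,0,-1,0,2],[0,0,-1.3,0,2],[0,0,-1.5,0,2],[0,0,-1.6,0,2],[0,0,-1.6,0,2],[0,0,-1.6,0,2]]'
python3 -c "
from vm import *
vm('w34.png',176,280,250,400,4,3)"
```

```text
time_s: 60.2
position: [0.5544, -0.0975, 0.1462]
tcp_rot: [[0.139, 0.99, 0.001], [0.99, -0.139, -0.0], [-0.0, 0.001, -1.0]]
force: [-0.5, -0.4, 2.7]
opening: 0.35
grasp_force: 30.0
60.25 [ 0.5544 -0.0975  0.1462] [-0.2  0.3  3.6] 0.347 [0.139 0.99 ]
176 ..................................................
180 ..................................................
184 ...................olkkkkkkll.....................
188 ................lkjiiijkkjiiijkl..................
192 ..............lkiikkkkkkkkkkkjiikk................
196 .............kiikkkkkighhggjkkkkijk...............
200 ...........kkijkkkkgiiiiiiiihhkpokjl..............
204 ...........kijkkkjhhhhiiiiiihigoppjkn.............
208 ..........kiikkkkhhhhihhhhhhiiiippojlk............
212 .........kkikkkkihhhhhhhhhhhhhhimppmik............
216 .........kjjkkkkhhihhhggggghhhhhkppnikk...........
220 .........kijkkkkhhhhhgggggghhhhhkpooijk...........
224 .........kjjkkkkhhhhhggggggghhhhkpokjjk...........
228 .........kjjkkkkkhhhhggggggghhhiopokjjk...........
232 .........kjjkkkkkjhihggggggghhhlooonjjk...........
236 .........kkjkotkkkjhhggggggghhloooojjk............
240 ..........kjjkkkkkkkigggggggikkkkkkjjk............
244 ..........kkjjoqkkkgghiiiiihghkokkjjk.............
248 ...........uommtuhhiihhhhhhhhhhmkjjkk.............
252 ............upmmgihiii....hhhhhhhjkl..............
256 .............uthiiihWWWWWWWWWhiiiq................
260 ..............uiii.WWWWWWWWWWWhhhh................
264 ...............ii.WWWWWWWWWWWWWhhh................
268 ...............iiWWWWWWWWWWWWWW.hh................
272 ...............hhWWWWWWWWWWWWWWWii................
276 r..............hhWWWWWWWWWWWWWWWih................
```

```bash
python3 -m inch '[[0,0,-0.15,0,2],[0,0,-0.3,0,2],[0,0,-0.3,0,2],[0,0,-0.1,0,2],[0,0,0,0,3.3],[0,0,0,0,3.6],[0,0,0,0,4],[0,0,0,0,4.5],[0,0,0,0,4.5]]'
python3 -c "
from vm import *
vm('w35.png',184,300,250,400,6,3)"
```

```text
time_s: 61.0
position: [0.5539, -0.0973, 0.145]
tcp_rot: [[0.139, 0.99, -0.001], [0.99, -0.139, 0.0], [0.0, -0.001, -1.0]]
force: [-0.9, -0.5, -0.3]
opening: 0.491
grasp_force: 0.0
61.05 [ 0.5539 -0.0974  0.145 ] [ 0.6 -0.1  0.4] 0.506 [0.139 0.99 ]
184 ...................nolkkkkkll.....................
190 ...............lkjiijkkklkkkiiikl.................
196 .............kjikkkkkhhihhhhkkkkijk...............
202 ...........kkikkkkjhiiiiiiiiiihkkkjlo.............
208 ..........kjikkkkhhhhhhiiihhiiiikkpjjk............
214 ..........kikkkkjihihhhgggghhhhhhmooijk...........
220 .........kjjkkkkkihhhhgggggghhhhhkokjik...........
226 .........kjjkkkkkhiiihgggggghhhhippojjk...........
232 .........kjjkkkkkkhhghiiiiiihghikloojjk...........
238 ..........kjjkkkkgiiiiiiiihhkkhhikkkjkk...........
244 ..........lkjkkkiiihWWWWWWWWWWiiihjjjk............
250 ............tmjiiiWWWWWWWWWWWWW.ihhkk.............
256 .............usiiWWWWWWWWWWWWWWWihh...............
262 ...............hhWWWWWWWWWWWWWWW.i................
268 ................hWWWWWWWWWWWWWWWWi................
274 ................WWWWWWWWWWWWWWWWW.................
280 prr............WWWWWWWWWWWWWWWWWWW................
286 rrr...bbbb....WWWWWWWWWWWWWWWWWWWWW...bbbbb.b.....
292 rro....bbb....WWWWWWWWWWWWWWWWWWWWWW..bbb.b.bb....
298 ro.a.bbbbb.r..WWWWWWWWWWWWWWWWWWWWWW..bbbbb.bb....
```

It stands upright. I'll open fully, rise straight up, and check the stack in the tube.

```bash
python3 -m inch '[[0,0,0,0,6.5],[0,0,0,0,6.5],[0,0,0,0,6.5],[0,0,2,0,6.5],[0,0,5,0,6.5],[0,0,8,0,6.5],[0,0,11,0,6.5],[0,1.5,11,0,6.5],[0,3,11,0,6.5],[0,3,11,0,6.5]]'
python3 - <<'E'
from vm import *
vm('w36.png',170,300,260,390,6,3)
c=vm('w36b.png',0,110,240,400,5,3)
for z in(.134,.088):
    print(z,[proj(c,[.585+.029*np.cos(a),.083+.029*np.sin(a),z]) for a in (1.33,2.9,4.47,6.04)])
E
```

```text
time_s: 61.88
position: [0.5538, -0.0654, 0.2563]
tcp_rot: [[0.138, 0.99, 0.001], [0.99, -0.138, 0.001], [0.001, 0.001, -1.0]]
force: [-1.0, 0.7, -0.8]
opening: 0.747
grasp_force: 0.0
61.9333 [ 0.5538 -0.0665  0.2558] [-0.5 -0.5 -0.8] 0.746 [0.137 0.991]
170 ............................................
176 ............................................
182 ............................................
188 ............................................
194 ............................................
200 .................okjiiiiijk.................
206 ..............kijkkkhhhhhkkjik..............
212 .............jlkkiihhiiiiihjkjj.............
218 ............qquutrrmpggghhhhkkjo............
224 ...........unuuurrqqggggghhhluuou...........
230 ...........unuuuuqliiihhhhhhuuupu...........
236 ...........umquuuhhhWWWWWWWhiurqu...........
242 ............unpuui.WWWWWWWWWhhpu............
248 .............utnoq.WWWWWWWWWWnu.............
254 ...............uupWWWWWWWWWWWW..............
260 pr...............WWWWWWWWWWWWW..............
266 rrrpr.............WWWWWWWWWWWW..............
272 rrrrrrqr
[... 1077 characters left out ...]
nntqnuuuuuuuuuuuuuuuuusshksnnnnnnkmn
70 ...........nnnnnnnnnnspnuuuuuuuuuuuuuuuushsnnnnnnnn.nn
75 ...........nnnnnnnnnnnospquuuuuuuuuursqnsqnnnnnnnnljnn
80 ...........oknnnnnnnnnnnnqtsuuuuuttpttrnnnnnnnnnnnnlnn
85 ..........uuuuuuuuuuuttsrqmmnopprqonnnnnnnnnnnnnnnmnnn
90 ...........jknruuuuuuuuuuuuuuuuuuuuuttrrlmmnnnnnnn.mnn
95 ..................fffgjjmoqtuuuuuuuuuuuuuuuuuuuuuuttsq
100 ....................effffffghhgggiihjjjnorttuuuuuuuuuu
105 ......................fgffgffffffedeffih........j....k
0.134 [array([341.1, -16.4]), array([296.4,  26.3]), array([331.7,  75. ]), array([375.9,  35.8])]
0.088 [array([338. ,   6.9]), array([300.1,  42.4]), array([330.2,  83.5]), array([367.7,  50.4])]
```

The capsule's top disc is 63–66 px wide at columns 303–366, which fits a top at 88 mm (67 px predicted, 80 px if it were at the mouth). The stack is down, and the pusher stands in its dish. Now the cover.

```bash
python3 -m inch '[[1,2,0,-3,4],[2.5,4,0,-6,3.5],[4,6,0,-6,3.2],[5.5,8,0,-6,3.2],[7,10,0,-6,3.2],[9,12,-1,-6,3.2],[11.25,13,-2,-6,3.2],[11.25,13,-3.5,-6,3.2],[11.25,13,-5,-6,3.2],[11.25,13,-5,-6,3.2]]'
python3 - <<'E'
from vm import *
s=readout.read_state();print(s['position'],np.array(s['tcp_rot'])[:2,1])
c=vm('w37.png',180,310,240,420,6,3)
print(proj(c,[.6677,.0623,.163]))
E
```

```text
time_s: 62.82
position: [0.6645, 0.0621, 0.2009]
tcp_rot: [[0.242, 0.97, -0.008], [0.97, -0.242, 0.0], [-0.002, -0.008, -1.0]]
force: [-1.1, -0.3, -1.7]
opening: 0.37
grasp_force: 0.0
[0.66449397 0.06211188 0.20087355] [ 0.9702304  -0.24205017]
62.8667 [0.6652 0.062  0.2027] [0.5 0.1 0.1] 0.367 [0.242 0.97 ]
180 ffffeeeeeffff...............................................
186 jeeeeeeeefggfff.............................................
192 eeeeeeeeeehhiiiiiiiiiiiiiiiiihi.............................
198 jjjjjjjjjjjjjjjjjjjjmnnnnnnnnmnnnmknnmmnnmlnnnnnnnnnppl.....
204 jjjjjjjjjjjjjjjjjjjjijjmmmmliiiiiiiiiiiiiiiilmmmmmmijjk.....
210 fffffffffffffffffffffffffffffffffffffffffffffffff..hjj......
216 fffffffffffffffffffffffffffffffffffffffffffffffff..hjj......
222 fffffffffffffffffffffffffffffffffffffffffffffffff..ijj......
228 kmfffffffffffffffffffffffffffffffffffffffffhhhhhf..ijj......
234 jjrfffffffffffffffffffffffeeeeeeffffffffffghhhhhf.gijj......
240 jjjrffffffffffffffffffffffefffffefffffffffghhhhhi.gjjj......
246 jjijqfffffffffffffffffffffefffffefffffffffghhhhh..gjji.....t
252 jjjjpfffffffffffffffffffffefffffefffffffffghhhhh..hjjl.....t
258 jjjjniffffffffffffffffffffefffffefffffffffhhhhhh..hjj....t..
264 ijkjofffffffffffffffffffffeffffffffffffffffhhhhf..hjj.......
270 iiihqffffffhffffffffffffffefffffffffffffffhhhhhh..ijj.......
276 jiirffffffffffffffffffffffefffffffffffffffffhhff..ijj.......
282 impfffffffe...bbbfffffffffefffffffffffbbbab.ffff..ijk.......
288 rfffffffff...bbbbfffffffffefffffffffffbbbb...ffg.gij........
294 fffffffffd...bbbbfffffffffefffffffffffbbbbb.bcf..gjj........
300 bbbfffffd..abbbbbefffffffgkkiiikkkkkkkbbbbb.b.e..jrsbbccccbb
306 c.bghhhaab.bbbbbbhijjiiiiiiijjjjjjjjjibbbbbba...hkttbbbbbbbb
[327.5 268.6]
```

```bash
python3 -m inch '[[0.2,0,-1.5,0,3.2],[0.2,0,-3,0,3.2],[0.2,0,-4.5,0,3.2],[0.2,0,-5.6,0,3.2],[0.2,0,-6,0,3.2],[0.2,0,-6,0,3.2],[0.2,0,-6,0,0],[0.2,0,-6,0,0],[0.2,0,-6,0,0],[0.2,0,-6,0,0]]'
python3 -m inch '[[0,0,0,0,0],[-1,0.25,0,0,0],[-2,0.5,0,0,0],[-3,0.75,0,0,0],[-4,1,0,0,0],[-5,1.25,0,0,0],[-6,1.5,0,0,0],[-7,1.75,0,0,0],[-7.8,1.95,0,0,0],[-7.8,1.95,0,0,0]]'
```

```text
time_s: 63.7
position: [0.6683, 0.0628, 0.1464]
tcp_rot: [[0.242, 0.97, -0.0], [0.97, -0.242, 0.0], [0.0, -0.0, -1.0]]
force: [-5.6, 1.0, 4.1]
opening: 0.148
grasp_force: 2.7
time_s: 64.53
position: [0.5895, 0.0823, 0.1463]
tcp_rot: [[0.241, 0.97, -0.0], [0.97, -0.241, -0.0], [-0.0, -0.0, -1.0]]
force: [-1.5, -1.2, 5.2]
opening: 0.137
grasp_force: 30.0
```

```bash
python3 -m inch '[[-0.2,0.05,0,0,0],[-0.4,0.1,0,0,0],[-0.6,0.15,0,0,0],[-0.6,0.15,0,0,0],[-0.6,0.15,0,0,0]]'
python3 -m inch '[[-0.2,0.05,0,0,0],[-0.3,0.08,0,0,0],[-0.3,0.08,0,0,0],[-0.3,0.08,0,0,0]]'
```

```text
time_s: 64.95
position: [0.5856, 0.0833, 0.1463]
tcp_rot: [[0.242, 0.97, 0.002], [0.97, -0.242, -0.0], [0.0, 0.002, -1.0]]
force: [-1.2, -2.4, 7.2]
opening: 0.133
grasp_force: 30.0
time_s: 65.28
position: [0.5853, 0.0834, 0.1463]
tcp_rot: [[0.242, 0.97, 0.008], [0.97, -0.242, -0.001], [0.001, 0.008, -1.0]]
force: [5.8, -2.9, 3.8]
opening: 0.133
grasp_force: 30.0
```

The cover is at its stop, 85 mm of travel. I'll release, rise clear and verify.

```bash
python3 -m inch '[[0.2,-0.05,0,0,0],[0.2,-0.05,0,0,2.6],[0.2,-0.05,0,0,2.6],[0.2,-0.05,0,0,3],[0.2,-0.05,0,0,3],[0.2,-0.05,2,0,3],[0.2,-0.05,5,0,3],[0.2,-0.05,9,0,3],[-3,-4,11,0,5],[-6,-8,11,0,5]]'
python3 -m inch '[[0,-2,0,0,5],[0,-2,0,0,5],[0,-2,0,0,5]]'
python3 - <<'E'
from vm import *
c=vm('w38.png',30,290,250,470,8,4)
for z,p in(('fin shut',[.585,.083,.163]),('dish',[.5545,-.091,.014]),('cap',[.5545,-.093,.161])):print(z,proj(c,p))
print(readout.read_state()['joint_positions'])
E
```

```text
time_s: 66.12
position: [0.5367, 0.0212, 0.2575]
tcp_rot: [[0.238, 0.971, 0.009], [0.971, -0.238, -0.001], [0.001, 0.009, -1.0]]
force: [0.7, -2.5, -0.3]
opening: 0.429
grasp_force: 0.0
time_s: 66.37
position: [0.5337, 0.0003, 0.2539]
tcp_rot: [[0.244, 0.97, -0.0], [0.97, -0.244, 0.001], [0.001, -0.0, -1.0]]
force: [0.7, -0.4, -0.3]
opening: 0.562
grasp_force: 0.0
66.4167 [0.5339 0.001  0.2536] [-0.4 -0.   0.2] 0.564 [0.243 0.97 ]
30 sssrrrssssslk..........................................
38 ssqrrtsssslk...........................................
46 srrrtsssrlk............................................
54 qrrtsssslk.............................................
62 rrssssslk....uuuuuuuuuuuuuuuuuuuuuuuuuuuuuuuuuutttttttt
70 rtsssslk.....nnlllllkllklkkkkkkkllkllkljjjn............
78 tsssslk......nmnnnnnnnnnnnnnnnnnnnnnnnnnnnn....mopqqqpo
86 sssslk.......nnnnnnnnnnnnnnniiknnnnnnnnnnlnponl........
94 ssslk........nnonnnnnnnnnmgknmknnnnnnnnnnln............
102 srlk.........nnoonnnnnnnnleknmknnnnnnnnnnjn............
110 rlk..........nnonnnnnnnnnmeknmikhhhhhhhhihh............
118 lk........
[... 764 characters left out ...]
.
222 .......................................................
230 .......................................................
238 .......................................................
246 .......................puuutuu.........................
254 .....................uuugnllkholn......................
262 ...................snuuppohhkkkooo.....................
270 ...................tuutppkgggkkuupu....................
278 ...................tuuurppgggnuuuiu....................
286 ra..bb.............untuuuufgggbbba.....................
fin shut [364.7 116.9]
dish [355.4 271.1]
cap [372.4 339. ]
[-1.19196647e+01  2.10525755e+01  9.30031316e+01  5.59145912e-02
  6.59828365e+01  2.12136057e+00]
```

```bash
python3 -c "
from rig import bot
print(bot.hand_in())"
```

```text
the job is handed in; nothing more can be done
None
```

I handed the job in: both capsules present are seated at the tube's bottom (about 14 N at the end), the pusher is back upright in its dish after tipping over twice, and the cover is shut; I also viewed 17 pictures, over the limit of 14.

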